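# Lock the slicer inserts into their storage rack

## Task

Stand every slicer insert on the counter in a lane of its own in the green rack, then thread the orange-handled rod through the near cheek, all the inserts and the far cheek until its handle is fully home against the near cheek. Finally slide the flat tongue of the latch blade all the way into the pocket under the handle, so that its red tab stands right up at the pocket's mouth behind the handle. Leave the glass lid, wrench, sealing ring and cap where they are.

Things in the scene. Friction and masses are not known exactly. Their poses are not given: they have to be found in the camera images.
- rack: green rack, fixed. Origin: on the counter under the middle of the lanes; z up, lanes side by side along y. Floor 6 mm; walls at x = -50 and 50 mm, 24 mm high, 94 mm apart inside; dividers 4 mm thick, tops 16 mm up, make four lanes 44 mm or more wide. Upright end walls (cheeks) 106 wide, 80 high, 8 mm thick at y = -114 to -106 (near) and 106 to 114 mm (far), each with an 20 mm square hole
- rack_lane0 (a point): lane centre on the rack's floor, rack y = -72 mm; rack axes. A lane takes one insert, its foot's length along rack x
- rack_lane1 (a point): lane centre on the rack's floor, rack y = -24 mm
- rack_lane2 (a point): lane centre on the rack's floor, rack y = +24 mm
- rack_lane3 (a point): lane centre on the rack's floor, rack y = +72 mm
- rack_near (a point): centre of the near cheek's hole (the cheek with the pocket) on its outer face, 60 mm above the counter, rack x = 0, y = -114 mm, in line with the far hole and the holes of seated inserts; rack axes. The rod goes in here along +y
- rack_far (a point): centre of the far cheek's hole on its outer face, 60 mm above the counter, rack x = 0, y = +114 mm; rack axes
- rack_mouth (a point): middle of the latch pocket's mouth, on the counter, rack y = -182 mm; rack axes. The pocket is the gap between counter and a low green roof outside the near cheek: 56 mm wide and 13 mm high inside, from the mouth 68 mm deep along +y; roof top 18 mm up, outside width 70 mm
- rod: locking rod, 310 mm long over all: a square orange plastic handle 26 x 26 mm and 60 mm long, from whose end (the shoulder) a light round metal rod 12 mm thick runs on 250 mm to a rounded tip. Origin: on the rod's axis at the shoulder; +x points along the rod to the tip, the handle fills x = -60 to 0. About 130 g, balanced about 7 mm behind the shoulder. It starts lying on the counter, axis 13 mm up; y and z are alike
- blade: latch blade: a flat aluminium tongue 66 (x) x 48 (y) x 6 mm, lying flat, with an upright red plastic tab at its rear, 14 (x) x 34 (y) mm and 75 mm high from the tongue's underside. Origin: underside, middle of the tab's front face; the tongue fills x = 0 to 66 mm, the tab x = -14 to 0. 120 g give or take. Starts flat on the counter
- glass_lid: clear round glass lid with a knob, 94 mm wide, 42 mm high, on the counter beyond the rack: leave it alone. Origin: underside centre
- wrench: small steel wrench, 150 mm, flat on the counter: leave it alone. Origin: underside centre
- seal_ring: dark silicone sealing ring 84 mm across, 8 mm high, on the counter: leave it alone. Origin: underside centre
- cap: white plastic cap 48 mm across, 22 mm high, on the counter: leave it alone. Origin: underside centre
- insert1: white slicer insert standing on its own: foot 90 (x) x 38 (y) x 12 mm, above it an upright panel 84 (x) x 14 (y) mm from z = 12 to 110 mm with grey steel fields; an 20 mm square hole runs through the panel along y. Origin: underside centre, z up. About 220 g, heavy foot. Three or four inserts are present, all alike, either way round; an absent one reads None
- insert1_hole (a point): centre of insert1's hole, 54 mm above its underside; insert1's axes (None if absent)
- insert2: another slicer insert, same as insert1 (may be absent: None)
- insert2_hole (a point): centre of insert2's hole, 54 mm above its underside; insert2's axes (None if absent)
- insert3: another slicer insert, same as insert1 (may be absent: None)
- insert3_hole (a point): centre of insert3's hole, 54 mm above its underside; insert3's axes (None if absent)
- insert4: another slicer insert, same as insert1 (may be absent: None)
- insert4_hole (a point): centre of insert4's hole, 54 mm above its underside; insert4's axes (None if absent)
There are look-alikes about, which are no part of the job. What is shaped like the insert1 but pink or purple is not meant.

How it is judged:
By the outcome, as a careful person would: the job done as asked, in the order asked, and still so for the second after the job is handed in, with the robot touching nothing.
Of insert1, insert2, insert3, insert4 only 3 to 4 are there at a start; the rules pass over those that are not, and their reading is None.
At some moment in a run one of rod, blade may be knocked a few centimetres aside while the robot is not near it.
Once in a run the grip may slacken for a moment while it holds something.
It also fails if it takes over 208 s, if anything falls off the work surface, if the arm or the gripper's body presses on something with over 40 N, if the wrist force passes 120 N, or if a joint passes its speed limit or range.

## Robot

A 6-joint arm with a two-finger parallel gripper is mounted at the origin on the work surface. World frame = base frame: x ahead of the robot, y to its left, z up, the work surface at z = 0. Lengths are in m, angles in rad, forces in N, time in s.
With the tool pointing down it reaches from about 0.35 to 0.975 m from the base axis. Payload 4.9 kg.
Tool frame: the origin (TCP) lies midway between the tips of the shut fingers; the grasp point (between the pads) lies 19 mm behind it (manip.pinch_z is the distance from the TCP to the grasp point, in m); z points along the fingers, y is the direction in which the jaws open and shut (so a half turn about z gives the same grasp; the last joint's range is limited). The gripper opens to 85 mm and grips with 20 to 120 N. Pads are 22 mm wide; open, the fingers measure 114 mm over their backs; the gripper's body (76 mm by 85 mm) begins 54 mm behind the grasp point. The pads swing forward as they close: fully open they stand 13 mm farther back than shut.
Start: joints at [1.091, 0.053, 1.613, -0, 1.476, -0.119], TCP at [0.221, 0.585, 0.231] pointing down, gripper open.
Joint ranges: [-3.01, 3.01], [-1.01, 2.22], [0.06, 2.58], [-1.02, 4.17], [0.09, 2.62], [-3.14, 3.14]. Speed limits (rad/s): [2.57, 2.57, 3.14, 3.14, 3.14, 3.14].

## Interface

Orientations are given as a unit quaternion [w, x, y, z].
In Python, from plant import manip gives the robot as it stands.
- The arm moves only by the tool drive_tool, never from a script. Its argument "commands" is text: rows parted by semicolons, each of 5 numbers parted by spaces: the finger opening in mm, from 0 to 85.4, then the shift along the tool's x, y, z in units of 30 mm (1.0 is 30 mm), then the turn about the tool's z in degrees. A call has exactly 8 rows; each row shifts and turns the commanded pose from where the row before left it, along the tool's axes as they then stand; what a row does not reach is not made up. A row lasts 1/8 s, in which the tool goes at most 62.5 mm and 10.7 degrees, less where a joint would pass 70% of its speed; a pose out of reach is approached as far as the arm can. A call is refused whole if a number of a shift passes 1 or a number of a turn 10.7, either way. A call with a gripper value outside its range is refused whole. The fingers move at their own pace and stop on an object; the grip force is fixed at half the most. Time passes only in rows, so rows that do not move let the fingers close, or fill a call up. It gives the time, the measured TCP pose, the force and the opening at its end, in the units of the state.
- manip.state(): the state, without advancing time (a new reading comes with each control period).
- manip.grab_frame(name): name is "scene" or "top"; returns the picture (420x560x3 uint8, red, green, blue); there is no depth.
- manip.camera_params(name): a dict with "fx", "fy", "cx", "cy" (pixels), "xyz" and "orientation" of the camera in the world. Camera axes: x right, y down, z forward; pixel columns grow to the right and rows downward; lengths in m; the calibration is good to about 2 mm. A picture is of the moment at which its call begins. camera_params takes no time and is no camera call.
- manip.job_done(): hands the job in, once; it reports no verdict.
The state is a dict: "time": time; "joint_pos": joint angles; "joint_vel": joint speeds; "joint_efforts": joint torques, N m; "tool_pos": TCP position; "tool_rot": TCP orientation; "contact_force": force on the tool from outside, world axes, zero at the start; "ft_torque": the same for the moment, N m; "gripper_width": opening from 0.0 (shut) to 1.0 (fully open).
Only numpy, scipy, OpenCV 4.12 (cv2) and the standard library are available. Lean on these libraries where they do the work, as an engineer would, in place of code of your own. Each camera call takes 0.05 s, during which the arm holds its last target. There are 200 camera calls.

## Working session

There is one attempt and no reset: what is moved stays moved. The work goes in short steps, Python scripts to look and compute and a tool call to move; the robot and the scene stay as the last step left them, time stands still between calls to the robot, and variables do not carry over. Pictures are saved under pics/ and viewed, about 12 in all and at most 16, crops included, and the job is handed in when it is done.

Besides the shell and the picture viewer there is one more tool, called as name(argument=value, ...), one argument or row to a line, values as JSON. drive_tool: Moves the arm, as the interface text tells. Its arguments: {"type":"object","properties":{"commands":{"type":"string"}},"required":["commands"]}

```bash
ls; mkdir -p pics; python3 - <<'E'
from plant import manip
import cv2,numpy as np
print(manip.state(), manip.pinch_z)
for n in("scene","top"):
    print(n,manip.camera_params(n)); cv2.imwrite(f"pics/{n}0.png",cv2.resize(manip.grab_frame(n)[:,:,::-1],(800,600),interpolation=cv2.INTER_CUBIC))
E
```

```text
pics
{'time': 0.0, 'joint_pos': array([ 1.09101533e+00,  5.33660231e-02,  1.61429950e+00, -4.33801384e-06,
        1.47600515e+00, -1.18991167e-01]), 'joint_vel': array([ 0.00061323,  0.00079105, -0.00031064,  0.00147961, -0.00036384,
        0.00111306]), 'joint_efforts': array([ 7.62170221e-04, -3.93694603e+01, -3.70170665e+01, -7.22756749e-05,
        7.12246154e-03, -2.13314721e-06]), 'tool_pos': array([0.2203374 , 0.58420287, 0.23005406]), 'tool_rot': array([-3.04375396e-04,  1.79417793e-01,  9.83772421e-01, -9.93427305e-04]), 'contact_force': array([-0.0444291 ,  0.36108394, -0.00427517]), 'ft_torque': array([-0.02658673, -0.05118082, -0.00313085]), 'gripper_width': 1.0043220380097715} 0.0187
scene {'fx': 382.4330558827288, 'fy': 382.4330558827288, 'cx': 279.828692671801, 'cy': 211.01477084606356, 'xyz': array([1.23895029, 0.22924856, 0.62217126]), 'orientation': array([-0.27074003,  0.5640112 ,  0.69691437, -0.35057319])}
top {'fx': 437.36969084966114, 'fy': 437.36969084966114, 'cx': 280.3873724415657, 'cy': 211.48189760629293, 'xyz': array([0.36143231, 0.09336335, 1.21237475]), 'orientation': array([ 0.0508283 , -0.6965877 ,  0.71311077, -0.06045733])}
```

View pics/top0.png

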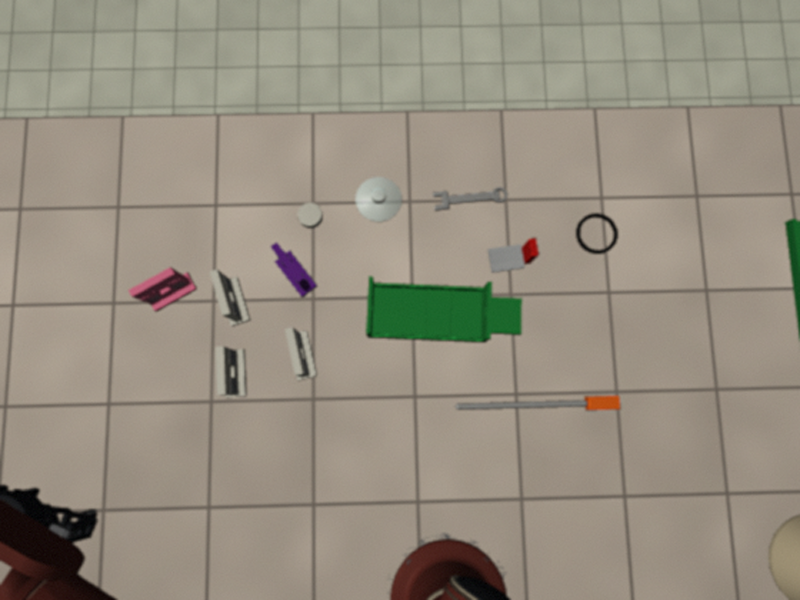

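View pics/scene0.png

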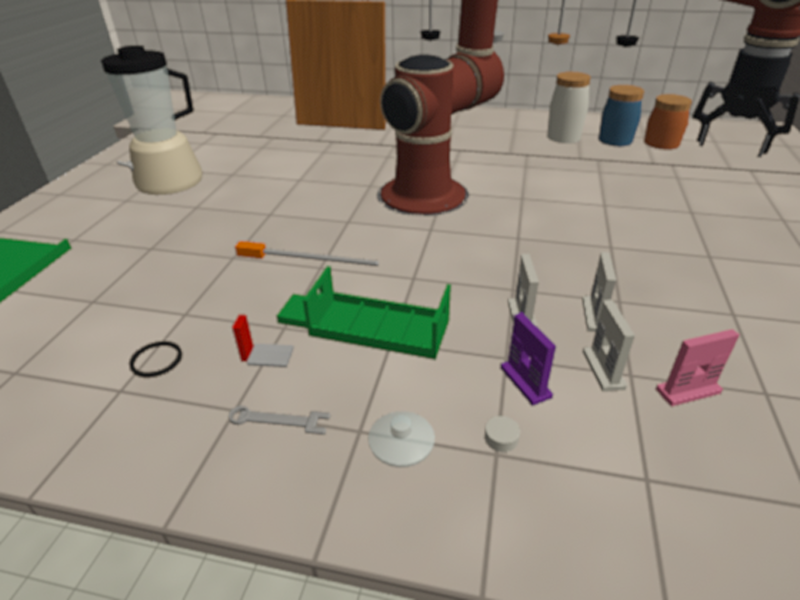

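Top view (800x600 px): the white inserts are at (230,297), (231,371) and (300,353). The purple (295,270) and pink (163,289) ones are decoys. The rack is at (430,313) with its pocket on the right, the rod handle at (603,403) and the blade at (512,256). Next I fit poses with a silhouette model.

```bash
cat > vis.py <<'E'
import numpy as np,cv2
from scipy.spatial.transform import Rotation as R
from scipy.optimize import minimize
from plant import manip
def quat(q): return R.from_quat(np.r_[q[1:],q[0]])
B=lambda a,b,c,d,e,f:np.array([[x,y,z] for x in(a,b) for y in(c,d) for z in(e,f)])/1000
M={'insert':[B(-45,45,-19,19,0,12),B(-42,42,-7,7,12,110)],
 'rack':[B(-53,53,-114,114,0,6),B(-53,-47,-114,114,0,24),B(47,53,-114,114,0,24),B(-53,53,-114,-106,0,80),B(-53,53,106,114,0,80),B(-35,35,-182,-114,0,18)],
 'handle':[B(-60,0,-13,13,-13,13)],
 'rod':[B(-60,0,-13,13,-13,13),B(0,250,-6,6,-6,6)],
 'tab':[B(-14,0,-17,17,0,75)],'blade':[B(-14,0,-17,17,0,75),B(0,66,-24,24,0,6)]}
def proj(P,c):
    q=quat(c['orientation']).inv().apply(P-c['xyz'])
    return np.c_[c['fx']*q[:,0]/q[:,2]+c['cx'],c['fy']*q[:,1]/q[:,2]+c['cy']]
def unproj(uv,c,z):
    d=quat(c['orientation']).apply([(uv[0]-c['cx'])/c['fx'],(uv[1]-c['cy'])/c['fy'],1])
    return c['xyz']+d*(z-c['xyz'][2])/d[2]
S=4
def pose(p,z): # p=x,y,yaw
    return lambda P:R.from_euler('z',p[2]).apply(P)+[p[0],p[1],z]
def render(parts,T,c,roi):
    u0,v0,w,h=roi; im=np.zeros((h*S,w*S),np.uint8)
    for b in parts:
        q=(proj(T(b),c)-[u0,v0]+.5)*S-.5
        cv2.fillConvexPoly(im,np.round(cv2.convexHull(q.astype(np.float32))*16).astype(np.int32),255,shift=4)
    return cv2.resize(im,(w,h),interpolation=cv2.INTER_AREA)/255.
def fit(model,mask,c,p0,z=0.,roi=None):
    """mask float image; roi u,v,w,h; returns pose, soft IoU"""
    u,v,w,h=roi; m=mask[v:v+h,u:u+w].astype(float)
    def cost(p):
        r=render(M[model],pose(p,z),c,roi); return 1-np.minimum(r,m).sum()/np.maximum(r,m).sum()
    best=None
    for dy in(-.25,0,.25):
        x0=np.array(p0)+[0,0,dy]
        s=minimize(cost,x0,method='Nelder-Mead',options=dict(initial_simplex=x0+np.vstack([np.zeros(3),np.diag([.012,.012,.15])]),xatol=1e-5,fatol=1e-6,maxiter=400))
        if best is None or s.fun<best.fun: best=s
    return best.x,1-best.fun
def masks(im):
    i=im.astype(int); r,g,b=i[...,0],i[...,1],i[...,2]
    return dict(green=(g>r+30)&(g>b+20),orange=(r>150)&(r>g+50)&(g>b+25),red=(r>g+70)&(abs(g-b)<25)&(r>100))
def whitemask(im):
    i=im.astype(int); s=i.max(2)-i.min(2)
    return s<12
def off(p,d): # local xyz -> world
    return R.from_euler('z',p[2]).apply(d)+[p[0],p[1],0]
def plan(xy=None,z=None,yaw=None):
    """yaw = desired world angle of tool y (jaw) axis, mod pi"""
    s=manip.state(); m=quat(s['tool_rot']).as_matrix(); t=s['tool_pos']
    j=np.arctan2(m[1,1],m[0,1]); d=0 if yaw is None else (yaw-j+np.pi/2)%np.pi-np.pi/2
    jn=j+d; y=np.array([np.cos(jn),np.sin(jn)]); x=np.array([y[1],-y[0]])*np.sign(m[0,0]*m[1,1]-m[1,0]*m[0,1])*-1
    # x = y cross z(down)
    x=np.array([-y[1],y[0]]) if m[2,2]<0 and np.dot([-m[1,1],m[0,1]],m[:2,0])>0 else np.array([y[1],-y[0]])
    e=np.zeros(2) if xy is None else np.array(xy)-t[:2]
    print('t',round(s['time'],2),'tcp',t.round(4),'jaw',round(np.degrees(j),2),'w',round(s['gripper_width']*85.4,1),'tilt',m[:2,2].round(4),'F',s['contact_force'].round(1),'j6',s['joint_pos'][5].round(2))
    print(' TURN deg(tool z)',round(-np.degrees(d),2),' then shift units x %.3f y %.3f z %.3f'%(e@x/.03,e@y/.03,0 if z is None else (t[2]-z)/.03))
E
python3 - <<'E'
from vis import *
im=cv2.cvtColor(cv2.resize(cv2.imread('pics/top0.png'),(560,420),interpolation=cv2.INTER_AREA),cv2.COLOR_BGR2RGB)
im=manip.grab_frame('top'); np.save('top0.npy',im); np.save('scene0.npy',manip.grab_frame('scene'))
c=manip.camera_params('top')
for uv in [(150,207),(162,245),(161,208),(163,260),(180,222),(213,247),(140,205),(348,180),(355,182),(370,175),(339,283),(422,282),(300,220)]: print(uv,im[uv[1],uv[0]])
print(im[205:212,148:176].max(2)-im[205:212,148:176].min(2))
E
```

```text
(150, 207) [136 127 115]
(162, 245) [59 56 53]
(161, 208) [123 120 109]
(163, 260) [152 150 136]
(180, 222) [160 149 135]
(213, 247) [121 119 109]
(140, 205) [166 154 141]
(348, 180) [133 134 133]
(355, 182) [136 137 133]
(370, 175) [115  11   7]
(339, 283) [119 118 115]
(422, 282) [184  80  18]
(300, 220) [ 29 104  44]
[[23 21 19 20 17 18 18 17 15 11  6  6 10 14 12  8 14 16 18 15 17 16 24 27
  27 26 26 26]
 [23 20 19 19 18 16 17 16 17 11  9  7 10 14 12 10 10 15 16 16 15 16 20 26
  27 26 26 28]
 [24 21 21 20 19 18 19 16 15 13  8  5  9 14 15 10  9 13 17 18 16 15 19 26
  28 26 29 27]
 [21 21 21 21 19 18 19 17 17 14 11  6  8 14 14 13  9 14 15 17 18 15 18 25
  26 26 25 24]
 [21 19 19 20 20 18 17 18 18 17 11  8  7 10 14 12  9 12 15 16 17 16 15 18
  22 21 20 22]
 [18 18 19 19 19 17 18 18 18 17 14  6  6  8 12 10  7 11 14 17 17 15 14 14
  19 19 18 19]
 [20 17 18 19 19 19 17 18 17 18 15  9  6  5  8  7  7  8 14 17 16 16 15 16
  20 22 22 23]]
```

```bash
cat >> vis.py <<'E'
def white(im):
    f=cv2.GaussianBlur(im.astype(np.float32),(0,0),.6); r,g=f[...,0],f[...,1]
    m=((r-g<.042*r)&(r-g>-.06*r)|(f.max(2)<95)&(f.max(2)-f.min(2)<25)).astype(np.uint8)
    return cv2.morphologyEx(m,cv2.MORPH_CLOSE,np.ones((3,3),np.uint8))>0
def comp(m,uv,hulled=False):
    n,l,st,ce=cv2.connectedComponentsWithStats(m.astype(np.uint8))
    k=min((i for i in range(1,n) if st[i,4]>25),key=lambda i:np.hypot(*(ce[i]-uv)))
    o=(l==k).astype(np.uint8); cs=cv2.findContours(o,cv2.RETR_EXTERNAL,cv2.CHAIN_APPROX_NONE)[0]
    cv2.drawContours(o,cs,-1,1,-1); return o.astype(float),ce[k],st[k]
def roi(st,pad=8): return (max(st[0]-pad,0),max(st[1]-pad,0),st[2]+2*pad,st[3]+2*pad)
def loc(name,m,uv,c,yaw,z=0.):
    o,ce,st=comp(m,uv); zc={'insert':.03,'rack':.02}.get(name,z if name!='tab' else .04)
    p0=unproj(ce,c,zc); p,q=fit(name,o,c,[p0[0],p0[1],yaw],z,roi(st))
    print(name,'px',ce.round(),'xy',p[:2].round(4),'yaw deg',np.degrees(p[2]).round(2),'IoU',round(q,3),'area',st[4]); return p
E
cat > see.py <<'E'
from vis import *
im=np.load('top0.npy'); c=manip.camera_params('top')
k=masks(im); w=white(im)
vis=im[:,:,::-1].copy()
P={}
def draw(name,p,z=0.):
    for b in M[name]:
        h=cv2.convexHull((proj(pose(p,z)(b),c)).astype(np.float32)); cv2.polylines(big,[np.round((h+.5)*3).astype(int)],True,(255,0,255),1)
big=cv2.resize(vis,None,fx=3,fy=3,interpolation=cv2.INTER_CUBIC)
for n,uv in(('A',(161,208)),('B',(162,260)),('C',(210,247))):
    P[n]=loc('insert',w,uv,c,0.1); draw('insert',P[n])
P['rack']=loc('rack',k['green'],(305,219),c,0.); draw('rack',P['rack'])
P['rod']=loc('handle',k['orange'],(422,282),c,1.57,.013); draw('rod',P['rod'],.013)
P['blade']=loc('tab',k['red'],(371,175),c,1.57+.1); draw('blade',P['blade'])
np.save('P.npy',P)
cv2.imwrite('pics/fit.png',big[440:1000,360:1300][:, :800]); 
E
python3 see.py
```

```text
insert px [160. 208.] xy [0.563  0.4005] yaw deg 18.51 IoU 0.927 area 604
insert px [161. 260.] xy [0.424  0.3966] yaw deg 2.34 IoU 0.936 area 674
insert px [210. 247.] xy [0.4546 0.2677] yaw deg 12.72 IoU 0.939 area 517
rack px [307. 218.] xy [0.5321 0.0248] yaw deg -3.38 IoU 0.952 area 3815
handle px [422. 281.] xy [ 0.3516 -0.2724] yaw deg 88.13 IoU 0.881 area 223
tab px [371. 174.] xy [ 0.6452 -0.1699] yaw deg 82.94 IoU 0.678 area 115
```

View pics/fit.png

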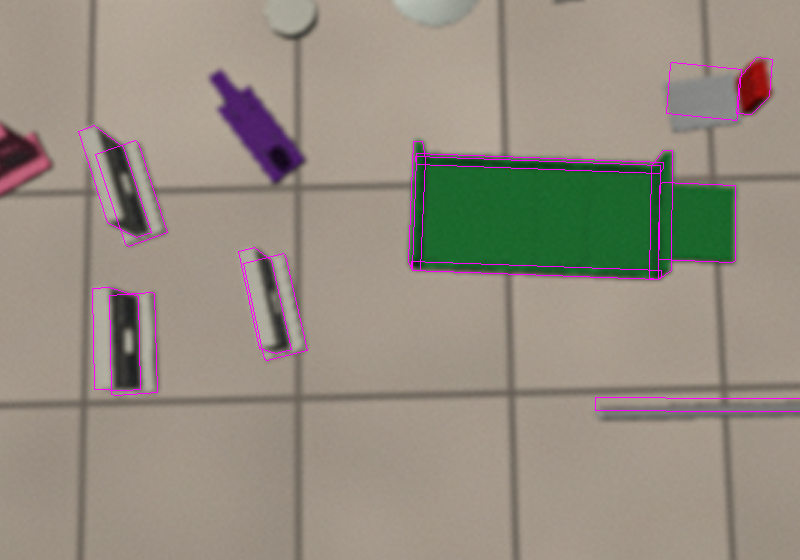

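The insert fits look good. The rack's dark cheek edges seem to be missed by the mask, and the rod and blade yaws need the full outline. I'll refine those with ratio masks.

```bash
cat >> vis.py <<'E'
def masks(im):
    f=im.astype(float); r,g,b=f[...,0],f[...,1],f[...,2]
    gr=cv2.GaussianBlur(f.astype(np.float32),(0,0),.7); grey=(gr[...,0]-gr[...,1]<.035*gr[...,0])&(gr[...,0]-gr[...,2]<.09*gr[...,0])
    red=(r>1.7*g)&(r>1.7*b)&(r>50)&(abs(g-b)<30)
    org=(r>1.35*g)&(g>1.35*b)
    return dict(green=(g>1.25*r)&(g>1.15*b)&(g>25),orange=org,red=red,blade=red|grey,rod=org|grey)
E
cat > see2.py <<'E'
from vis import *
import sys
im=np.load('top0.npy'); c=manip.camera_params('top'); k=masks(im); P=np.load('P.npy',allow_pickle=True).item()
sc=5; big=cv2.resize(im[:,:,::-1],None,fx=sc,fy=sc,interpolation=cv2.INTER_CUBIC)
def draw(name,p,z=0.):
    for b in M[name]:
        h=cv2.convexHull((proj(pose(p,z)(b),c)).astype(np.float32)); cv2.polylines(big,[np.round((h+.5)*sc).astype(int)],True,(255,0,255),1)
P['rack']=loc('rack',k['green'],(305,219),c,0.); draw('rack',P['rack'])
P['blade']=loc('blade',k['blade'],(360,180),c,1.57+.1); draw('blade',P['blade'])
P['rod']=loc('rod',k['rod'],(370,283),c,1.57,.013); draw('rod',P['rod'],.013)
np.save('P.npy',P)
cv2.imwrite('pics/fit2.png',cv2.resize(big[800:1460,1230:2200],(800,544)))
E
python3 see2.py
```

```text
rack px [307. 218.] xy [0.5322 0.0246] yaw deg -3.6 IoU 0.966 area 3874
blade px [353. 180.] xy [ 0.6418 -0.17  ] yaw deg 96.64 IoU 0.659 area 367
rod px [364. 283.] xy [ 0.35   -0.2043] yaw deg 89.65 IoU 0.492 area 294
```

View pics/fit2.png

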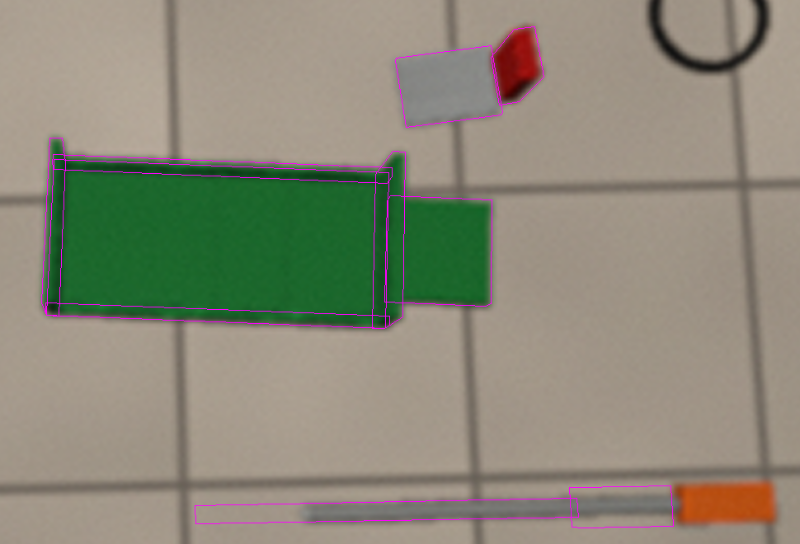

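```bash
python3 - <<'E'
from vis import *
c=manip.camera_params('top');P=np.load('P.npy',allow_pickle=True).item()
f=lambda q:((q+.5)*5-[1230,800])*.825
T=pose(P['rack'],0)
for y in(-.114,-.106,.106,.114):
  print(y,f(proj(T(np.array([[.053,y,.08],[.053,y,0],[-.053,y,.08],[-.053,y,0]])),c)).round().tolist())
print(quat(c['orientation']).as_matrix().round(3))
E
```

```text
-0.114 [[405.0, 152.0], [387.0, 174.0], [402.0, 317.0], [384.0, 329.0]]
-0.106 [[393.0, 151.0], [375.0, 174.0], [390.0, 316.0], [372.0, 328.0]]
0.106 [[62.0, 138.0], [66.0, 161.0], [54.0, 303.0], [58.0, 316.0]]
0.114 [[49.0, 138.0], [54.0, 161.0], [41.0, 302.0], [47.0, 315.0]]
[[-0.024 -0.987  0.157]
 [-1.     0.022 -0.015]
 [ 0.012 -0.157 -0.988]]
```

```bash
python3 - <<'E'
from vis import *
P=np.load('P.npy',allow_pickle=True).item()
for n in 'ABC': print(n); plan(P[n][:2],.078,P[n][2]+np.pi/2)
print(quat(manip.state()['tool_rot']).as_matrix().round(3))
for i in range(4): print(i,off(P['rack'],[0,-.072+.048*i,0]).round(4))
E
```

```text
A
t 0.2 tcp [0.2204 0.5844 0.2305] jaw 69.33 w 85.5 tilt [-0.0006 -0.0012] F [ 0.4  0.8 -0.4] j6 -0.12
 TURN deg(tool z) -39.18  then shift units x -8.882 y -9.437 z 5.084
B
t 0.2 tcp [0.2204 0.5844 0.2305] jaw 69.33 w 85.5 tilt [-0.0006 -0.0012] F [ 0.4  0.8 -0.4] j6 -0.12
 TURN deg(tool z) -23.01  then shift units x -6.523 y -6.532 z 5.084
C
t 0.2 tcp [0.2204 0.5844 0.2305] jaw 69.33 w 85.5 tilt [-0.0006 -0.0012] F [ 0.4  0.8 -0.4] j6 -0.12
 TURN deg(tool z) -33.39  then shift units x -5.291 y -12.015 z 5.084
[[-0.936  0.353 -0.001]
 [ 0.353  0.936 -0.001]
 [ 0.    -0.001 -1.   ]]
0 [ 0.5277 -0.0472  0.    ]
1 [0.5307 0.0007 0.    ]
2 [0.5337 0.0486 0.    ]
3 [0.5367 0.0965 0.    ]
```

drive_tool(
  commands="50 0 0 0 -8.35; 50 0 0 0 -8.35; 50 0 0 0 -8.35; 50 0 0 0 -8.35; 50 -0.44 -1 0 0; 50 -0.44 -1 0 0; 50 -0.44 -1 0 0; 50 -0.44 -1 0 0",
)

```text
time: 1.2
tool_pos: [0.299, 0.4784, 0.2311]
tool_rot: [-0.0, -0.111, 0.994, -0.0]
contact_force: [0.3, 0.4, 0.9]
gripper_width: 0.59
```

drive_tool(
  commands="50 -0.44 -1 0 0; 50 -0.44 -1 0 0; 50 -0.44 -1 0 0; 50 -0.44 -1 0 0; 50 -0.44 -1 0 0; 50 -0.44 -1 0 0; 50 -0.44 -1 0 0; 50 -0.44 -1 0 0",
)

```text
time: 2.2
tool_pos: [0.4549, 0.2675, 0.2311]
tool_rot: [-0.0, -0.111, 0.994, -0.0]
contact_force: [-0.0, 1.2, -0.1]
gripper_width: 0.588
```

```bash
python3 - <<'E'
from vis import *
P=np.load('P.npy',allow_pickle=True).item()
n='C'; plan(P[n][:2],.078,P[n][2]+np.pi/2)
E
```

```text
t 2.2 tcp [0.4549 0.2675 0.2311] jaw 102.73 w 50.2 tilt [-0.0002 -0.    ] F [-0.   1.2 -0.1] j6 -1.4
 TURN deg(tool z) 0.01  then shift units x 0.007 y 0.009 z 5.104
```

drive_tool(
  commands="50 0 0 1 0; 50 0 0 1 0; 50 0 0 1 0; 50 0 0 1 0; 50 0 0 1 0; 50 0 0 0.1 0; 50 0 0 0 0; 0 0 0 0 0",
)

```text
time: 3.2
tool_pos: [0.4556, 0.269, 0.0801]
tool_rot: [0.001, -0.111, 0.994, 0.0]
contact_force: [0.5, -0.2, 0.6]
gripper_width: 0.385
```

drive_tool(
  commands="0 0 0 0 0; 0 0 0 0 0; 0 0 0 0 0; 0 0 0 0 0; 0 0 0 -0.5 0; 0 0 0 -1 0; 0 0 0 -1 0; 0 0 0 -1.2 0",
)

```text
refused, shift out of range in row 8
```

drive_tool(
  commands="0 0 0 0 0; 0 0 0 0 0; 0 0 0 0 0; 0 0 0 -0.5 0; 0 0 0 -1 0; 0 0 0 -1 0; 0 0 0 -1 0; 0 0 0 -0.3 0",
)

```text
time: 4.2
tool_pos: [0.4553, 0.2689, 0.1947]
tool_rot: [0.002, -0.111, 0.994, 0.001]
contact_force: [0.3, 1.4, -2.1]
gripper_width: 0.153
```

```bash
python3 - <<'E'
from vis import *
P=np.load('P.npy',allow_pickle=True).item()
plan(off(P['rack'],[0,.072,0])[:2],.086,P['rack'][2]+np.pi/2)
E
```

```text
t 4.2 tcp [0.4553 0.2689 0.1947] jaw 102.73 w 13.1 tilt [0.0034 0.0014] F [ 0.3  1.4 -2.1] j6 -1.4
 TURN deg(tool z) 16.34  then shift units x -3.071 y -5.565 z 3.624
```

drive_tool(
  commands="0 0 0 0 8.17; 0 0 0 0 8.17; 0 -0.51 -0.93 0 0; 0 -0.51 -0.93 0 0; 0 -0.51 -0.93 0 0; 0 -0.51 -0.93 0 0; 0 -0.51 -0.93 0 0; 0 -0.51 -0.92 0 0",
)

```text
time: 5.2
tool_pos: [0.535, 0.0949, 0.1907]
tool_rot: [-0.001, 0.032, 1.0, -0.0]
contact_force: [0.3, 0.3, -2.0]
gripper_width: 0.155
```

```bash
python3 - <<'E'
from vis import *
P=np.load('P.npy',allow_pickle=True).item()
plan(off(P['rack'],[0,.072,0])[:2],.086,P['rack'][2]+np.pi/2)
im=manip.grab_frame('scene'); c=manip.camera_params('scene'); sc=5
big=cv2.resize(im[:,:,::-1],None,fx=sc,fy=sc,interpolation=cv2.INTER_CUBIC)
T=pose(P['rack'],0)
for b in M['rack']:
    h=cv2.convexHull(proj(T(b),c).astype(np.float32)); cv2.polylines(big,[np.round((h+.5)*sc).astype(int)],True,(255,0,255),1)
q=manip.state()['tool_pos']
for b in M['insert']:
    h=cv2.convexHull(proj(pose([q[0],q[1],P['rack'][2]],q[2]-.079)(b),c).astype(np.float32)); cv2.polylines(big,[np.round((h+.5)*sc).astype(int)],True,(0,255,255),1)
cv2.imwrite('pics/s1.png',big[640:1240,950:1750])
E
```

```text
t 5.2 tcp [0.535  0.0949 0.1907] jaw 86.39 w 13.2 tilt [-0.0027 -0.    ] F [ 0.3  0.3 -2. ] j6 -1.47
 TURN deg(tool z) -0.01  then shift units x -0.055 y 0.055 z 3.491
```

View pics/s1.png

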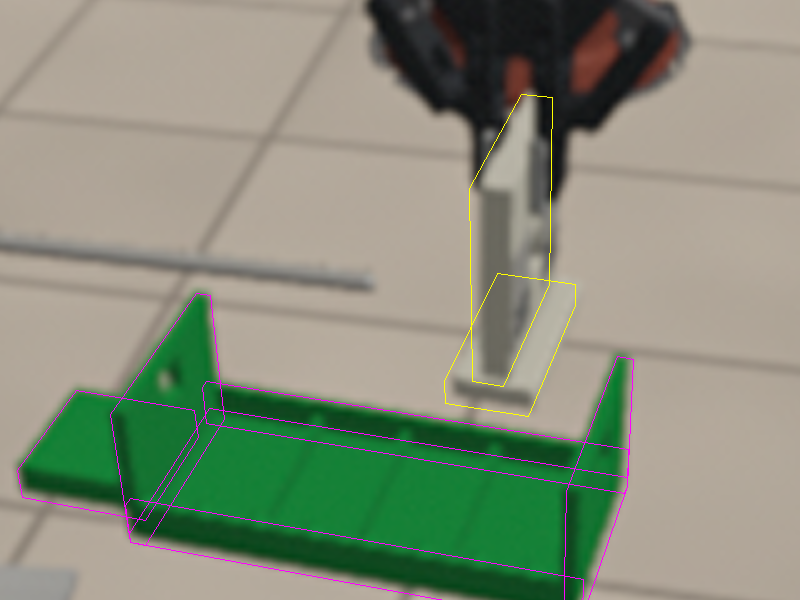

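Both cameras agree on the rack to about 1 mm. The held insert appears about 2–4 mm off the assumed grasp, towards −x. I'll lower it to just above the walls and compare there.

drive_tool(
  commands="0 -0.05 0.05 0.9 0; 0 0 0 0.9 0; 0 0 0 0.8 0; 0 0 0 0 0; 0 0 0 0 0; 0 0 0 0 0; 0 0 0 0 0; 0 0 0 0 0",
)

```text
time: 6.25
tool_pos: [0.5375, 0.0974, 0.1149]
tool_rot: [0.001, 0.031, 1.0, 0.0]
contact_force: [0.6, -0.3, -1.0]
gripper_width: 0.155
```

```bash
cat > ov.py <<'E'
from vis import *
import sys
# usage: ov.py out lane_y z_offset  -> draws rack and insert at lane in scene
P=np.load('P.npy',allow_pickle=True).item()
out,ly=sys.argv[1],float(sys.argv[2])
plan(off(P['rack'],[0,ly,0])[:2],.086,P['rack'][2]+np.pi/2)
im=manip.grab_frame('scene'); c=manip.camera_params('scene'); sc=6
big=cv2.resize(im[:,:,::-1],None,fx=sc,fy=sc,interpolation=cv2.INTER_CUBIC)
def dr(b,T,col):
    h=cv2.convexHull(proj(T(b),c).astype(np.float32)); cv2.polylines(big,[np.round((h+.5)*sc).astype(int)],True,col,1)
for b in M['rack']: dr(b,pose(P['rack'],0),(255,0,255))
q=manip.state()['tool_pos']
for b in M['insert']: dr(b,pose([q[0],q[1],P['rack'][2]],q[2]-.079),(0,255,255))
ctr=(proj(np.array([[q[0],q[1],q[2]-.04]]),c)[0]*sc).astype(int)
cv2.imwrite(out,big[max(ctr[1]-300,0):ctr[1]+300,max(ctr[0]-350,0):ctr[0]+350])
E
python3 ov.py pics/s2.png .072
```

```text
t 6.25 tcp [0.5375 0.0974 0.1149] jaw 86.39 w 13.2 tilt [ 0.001 -0.   ] F [ 0.6 -0.3 -1. ] j6 -1.46
 TURN deg(tool z) -0.01  then shift units x 0.023 y -0.031 z 0.964
```

View pics/s2.png

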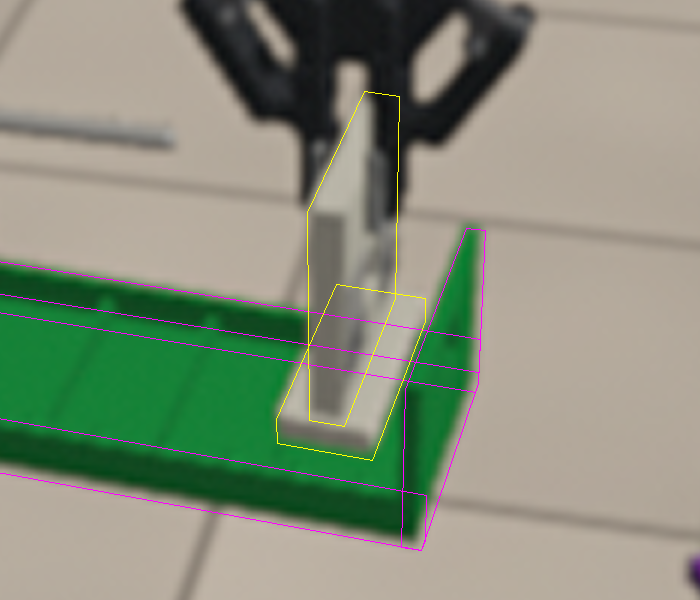

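```bash
python3 - <<'E'
from vis import *
P=np.load('P.npy',allow_pickle=True).item(); c=manip.camera_params('scene')
# rack fit in scene0 and in joint
im=np.load('scene0.npy'); ct=manip.camera_params('top'); it=np.load('top0.npy')
ms=comp(masks(im)['green'],(255,222)); mt=comp(masks(it)['green'],(305,219))
print(ms[1:],mt[1:])
D=[B(-47,47,y-2,y+2,0,16) for y in(-48,0,48)]
def iou(r,m): return 1-np.minimum(r,m).sum()/np.maximum(r,m).sum()
def one(p,o,cc,st):
    u,v,w,h=roi(st); return iou(render(M['rack'],pose(p,0),cc,(u,v,w,h)),o[v:v+h,u:u+w])
def go(f,x0): return minimize(f,x0,method='Nelder-Mead',options=dict(initial_simplex=x0+np.vstack([np.zeros(3),np.diag([.006,.006,.05])]),xatol=1e-5,fatol=1e-6))
x0=P['rack']
for f in(lambda p:one(p,ms[0],c,ms[2]),lambda p:one(p,mt[0],ct,mt[2]),lambda p:one(p,ms[0],c,ms[2])+one(p,mt[0],ct,mt[2])):
    s=go(f,x0); print(s.x[:2].round(4),np.degrees(s.x[2]).round(2),s.fun.round(4))
q=manip.state()['tool_pos']; s=6
ctr=(proj(np.array([[.5375,.0974,.1149-.04]]),c)[0]*s).astype(int); o=np.array([max(ctr[0]-350,0),max(ctr[1]-300,0)])
print('div',((proj(pose(x0,0)(np.array([[-.047,-.048,.016],[-.047,0,.016]])),c)+.5)*s-o).round())
E
```

```text
(array([257.41927151, 223.19969   ]), array([ 194,  186,  122,   65, 3871], dtype=int32)) (array([307.42410945, 218.24419205]), array([ 256,  194,  109,   45, 3874], dtype=int32))
[0.5269 0.0225] -3.83 0.0584
[0.532  0.0247] -3.56 0.0344
[0.5313 0.0234] -3.47 0.1095
div [[111. 304.]
 [216. 321.]]
```

drive_tool(
  commands="0 0 0 0.2 0; 0 0 0 0.2 0; 0 0 0 0.2 0; 0 0 0 0.15 0; 0 0 0 0.15 0; 0 0 0 0.1 0; 0 0 0 0 0; 0 0 0 0 0",
)

```text
time: 7.3
tool_pos: [0.5376, 0.0972, 0.0858]
tool_rot: [0.0, 0.031, 1.0, -0.0]
contact_force: [-3.6, -1.6, 5.2]
gripper_width: 0.153
```

drive_tool(
  commands="0 0.03 0 0 0; 0 0 0 0.03 0; 0 0 0 0 0; 0 0 0 0 0; 0 0 0 0 0; 0 0 0 0 0; 0 0 0 0 0; 0 0 0 0 0",
)

```text
time: 8.3
tool_pos: [0.5374, 0.0973, 0.0857]
tool_rot: [0.001, 0.031, 1.0, -0.0]
contact_force: [-4.0, -1.0, 9.8]
gripper_width: 0.149
```

drive_tool(
  commands="30 0 0 0 0; 30 0 0 0 0; 30 0 0 0 0; 30 0 0 -0.5 0; 30 0 0 -1 0; 30 0 0 -1 0; 30 0 0 -1 0; 30 0 0 -0.2 0",
)

```text
time: 9.3
tool_pos: [0.538, 0.0975, 0.1981]
tool_rot: [0.003, 0.031, 0.999, 0.0]
contact_force: [0.7, 0.1, -0.3]
gripper_width: 0.352
```

```bash
python3 - <<'E'
from vis import *
P=np.load('P.npy',allow_pickle=True).item()
plan(P['A'][:2],.078,P['A'][2]+np.pi/2)
E
```

```text
t 9.3 tcp [0.538  0.0975 0.1981] jaw 86.39 w 30.1 tilt [0.0061 0.0003] F [ 0.7  0.1 -0.3] j6 -1.46
 TURN deg(tool z) -22.12  then shift units x -3.997 y 9.314 z 4.005
```

drive_tool(
  commands="30 0 0 0 -7.37; 30 0 0 0 -7.37; 30 0 0 0 -7.38; 50 -0.4 0.93 0 0; 50 -0.4 0.93 0 0; 50 -0.4 0.93 0 0; 50 -0.4 0.93 0 0; 50 -0.4 0.93 0 0",
)

```text
time: 10.3
tool_pos: [0.5483, 0.2495, 0.1932]
tool_rot: [-0.001, -0.161, 0.987, -0.0]
contact_force: [0.3, -0.4, -0.1]
gripper_width: 0.584
```

drive_tool(
  commands="50 -0.4 0.93 0 0; 50 -0.4 0.93 0 0; 50 -0.4 0.93 0 0; 50 -0.4 0.93 0 0; 50 -0.4 0.93 0 0; 50 0 0 0 0; 50 0 0 0 0; 50 0 0 0 0",
)

```text
time: 11.3
tool_pos: [0.5614, 0.3991, 0.1941]
tool_rot: [-0.0, -0.16, 0.987, -0.0]
contact_force: [-0.3, 0.1, -0.2]
gripper_width: 0.584
```

```bash
python3 - <<'E'
from vis import *
P=np.load('P.npy',allow_pickle=True).item()
plan(P['A'][:2],.078,P['A'][2]+np.pi/2)
im=manip.grab_frame('scene'); c=manip.camera_params('scene'); sc=6
np.save('scene1.npy',im)
big=cv2.resize(im[:,:,::-1],None,fx=sc,fy=sc,interpolation=cv2.INTER_CUBIC)
cv2.imwrite('pics/s3.png',big[1000:1560,1200:2000])
E
```

```text
t 11.3 tcp [0.5614 0.3991 0.1941] jaw 108.46 w 49.9 tilt [-0.0005 -0.0005] F [-0.3  0.1 -0.2] j6 -1.38
 TURN deg(tool z) -0.05  then shift units x -0.064 y 0.030 z 3.869
```

View pics/s3.png

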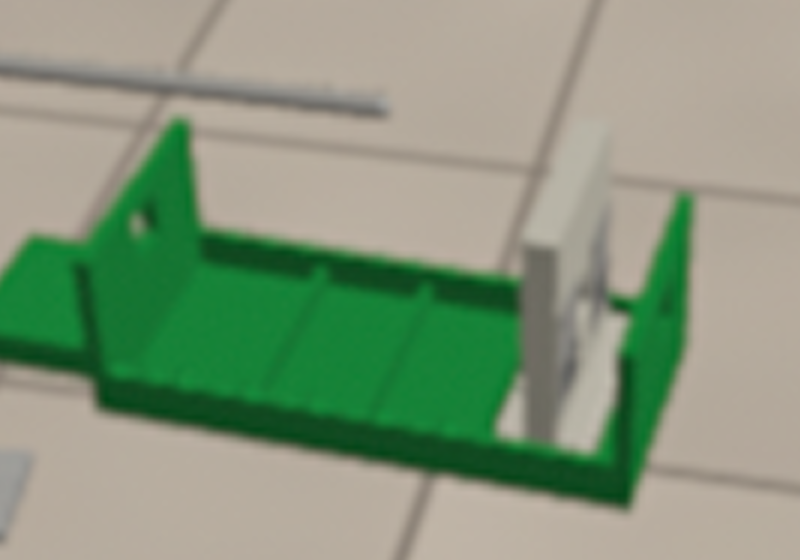

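Insert C is seated flat in the last lane (panel at ~(565,290)). Next I grip insert A.

drive_tool(
  commands="50 -0.06 0.03 1 0; 50 0 0 1 0; 50 0 0 1 0; 50 0 0 0.87 0; 50 0 0 0 0; 50 0 0 0 0; 0 0 0 0 0; 0 0 0 0 0",
)

```text
time: 12.35
tool_pos: [0.5637, 0.4018, 0.0799]
tool_rot: [0.001, -0.161, 0.987, 0.0]
contact_force: [0.2, -0.2, 1.7]
gripper_width: 0.166
```

drive_tool(
  commands="0 0 0 0 0; 0 0 0 0 0; 0 0 0 0 0; 0 0 0 -0.5 0; 0 0 0 -1 0; 0 0 0 -1 0; 0 0 0 -1 0; 0 0 0 -0.3 0",
)

```text
time: 13.35
tool_pos: [0.5636, 0.4019, 0.1948]
tool_rot: [0.002, -0.161, 0.987, 0.001]
contact_force: [-0.7, 0.2, -1.3]
gripper_width: 0.153
```

```bash
python3 - <<'E'
from vis import *
P=np.load('P.npy',allow_pickle=True).item()
P['rack'][1]-=.001; np.save('P.npy',P)
plan(off(P['rack'],[0,.024,0])[:2],.086,P['rack'][2]+np.pi/2)
E
```

```text
t 13.35 tcp [0.5636 0.4019 0.1948] jaw 108.52 w 13.0 tilt [0.0029 0.0016] F [-0.7  0.2 -1.3] j6 -1.38
 TURN deg(tool z) 22.12  then shift units x 0.251 y -11.852 z 3.627
```

drive_tool(
  commands="0 0 0 -0.3 7.37; 0 0 0 -0.3 7.37; 0 0 0 -0.3 7.38; 0 0.02 -0.95 0 0; 0 0.02 -0.95 0 0; 0 0.02 -0.95 0 0; 0 0.02 -0.95 0 0; 0 0.02 -0.95 0 0",
)

```text
time: 14.35
tool_pos: [0.5498, 0.2582, 0.2174]
tool_rot: [-0.001, 0.031, 1.0, -0.001]
contact_force: [0.2, -0.3, -1.9]
gripper_width: 0.159
```

drive_tool(
  commands="0 0.02 -0.95 0 0; 0 0.02 -0.95 0 0; 0 0.02 -0.95 0 0; 0 0.02 -0.95 0 0; 0 0.02 -0.95 0 0; 0 0.02 -0.95 0 0; 0 0 -0.4 0 0; 0 0 0 0 0",
)

```text
time: 15.35
tool_pos: [0.5354, 0.0768, 0.2185]
tool_rot: [-0.001, 0.032, 0.999, 0.0]
contact_force: [0.5, -0.5, -2.8]
gripper_width: 0.157
```

drive_tool(
  commands="0 0 0 0.5 0; 0 0 0 1 0; 0 0 0 1 0; 0 0 0 0.8 0; 0 0 0 0 0; 0 0 0 0 0; 0 0 0 0 0; 0 0 0 0 0",
)

```text
time: 16.35
tool_pos: [0.5607, 0.0766, 0.1562]
tool_rot: [0.032, 0.031, 0.999, -0.0]
contact_force: [-6.9, -8.2, 93.9]
gripper_width: 0.152
```

```bash
python3 ov.py pics/s4.png .024
```

```text
t 16.35 tcp [0.5607 0.0766 0.1562] jaw 86.4 w 13.0 tilt [ 0.0646 -0.0022] F [-6.9 -8.2 93.9] j6 -1.5
 TURN deg(tool z) 0.01  then shift units x 0.838 y -1.021 z 2.339
```

View pics/s4.png

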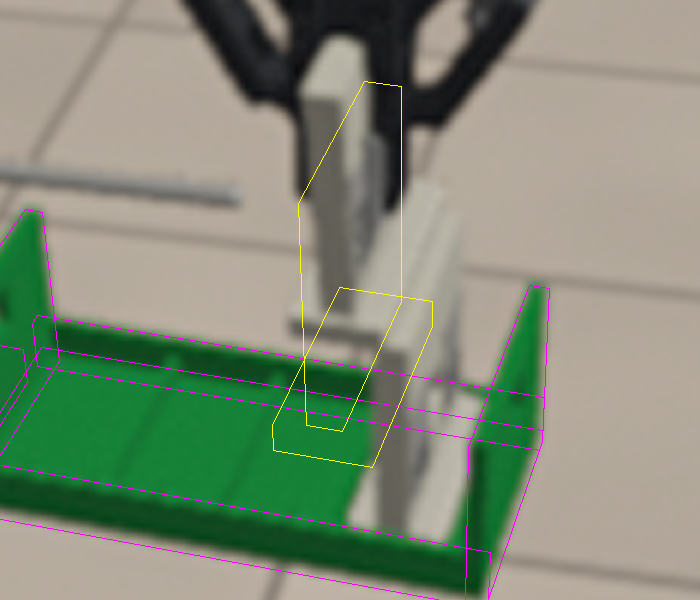

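I under-commanded y by one row, so A came down on top of C. I'm lifting back off at once.

drive_tool(
  commands="0 0 0 -0.8 0; 0 0 0 -0.8 0; 0 0 0 -0.9 0; 0 0 0 -1 0; 0 0 0 0 0; 0 0 0 0 0; 0 0 0 0 0; 0 0 0 0 0",
)

```text
time: 17.4
tool_pos: [0.5352, 0.0771, 0.2237]
tool_rot: [-0.001, 0.032, 1.0, -0.0]
contact_force: [-0.4, -0.3, -1.8]
gripper_width: 0.156
```

```bash
python3 ov.py pics/s5.png .024
```

```text
t 17.4 tcp [0.5352 0.0771 0.2237] jaw 86.39 w 13.4 tilt [-0.0024  0.    ] F [-0.4 -0.3 -1.8] j6 -1.5
 TURN deg(tool z) -0.01  then shift units x -0.013 y -0.986 z 4.591
```

View pics/s5.png

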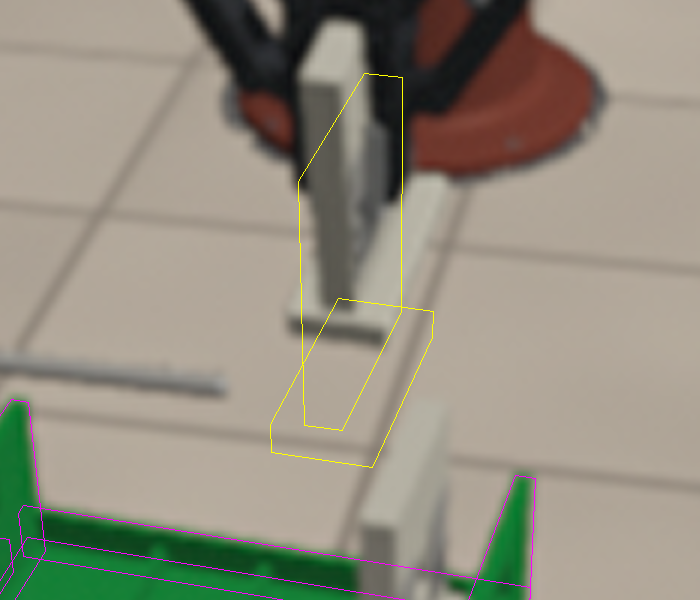

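Insert A slid about 40 mm up in the grip and pitched slightly. I'll set it down on the free counter at about (0.46, 0.25) and regrasp it.

drive_tool(
  commands="0 0.477 0.933 0 0; 0 0.477 0.933 0 0; 0 0.477 0.933 0 0; 0 0.477 0.933 0 0; 0 0.477 0.933 0 0; 0 0.477 0.933 0 0; 0 0 0 0 0; 0 0 0 0 0",
)

```text
time: 18.45
tool_pos: [0.4607, 0.2497, 0.2251]
tool_rot: [-0.0, 0.031, 1.0, -0.0]
contact_force: [-0.2, -0.4, -2.3]
gripper_width: 0.158
```

drive_tool(
  commands="0 0 0 1 0; 0 0 0 1 0; 0 0 0 1 0; 0 0 0 1 0; 0 0 0 0.5 0; 0 0 0 0.3 0; 0 0 0 0 0; 0 0 0 0 0",
)

```text
time: 19.45
tool_pos: [0.4616, 0.2503, 0.0826]
tool_rot: [0.001, 0.032, 1.0, 0.0]
contact_force: [0.4, 0.0, -2.6]
gripper_width: 0.153
```

```bash
python3 ov.py pics/s6.png .024
```

```text
t 19.45 tcp [0.4616 0.2503 0.0826] jaw 86.39 w 13.1 tilt [0.0022 0.0007] F [ 0.4  0.  -2.6] j6 -1.15
 TURN deg(tool z) -0.01  then shift units x -2.822 y -6.595 z -0.112
```

View pics/s6.png

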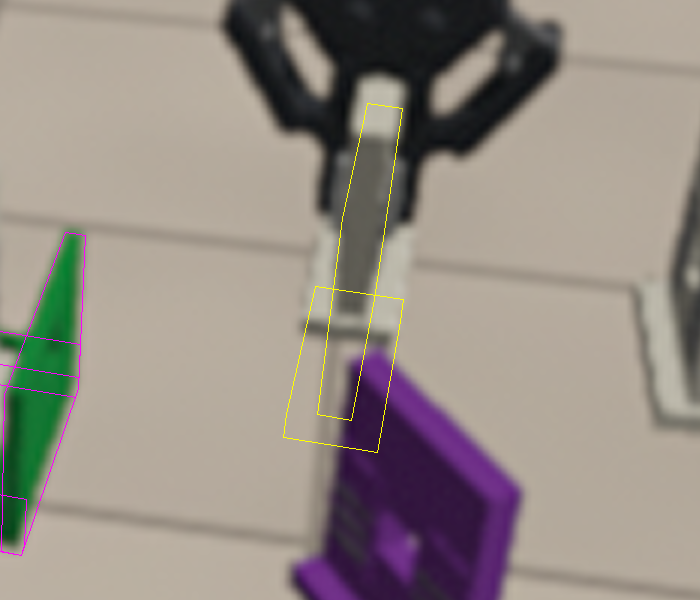

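drive_tool(
  commands="0 0 0 0.4 0; 0 0 0 0.4 0; 0 0 0 0.2 0; 0 0 0 0 0; 0 0 0 0 0; 0 0 0 0 0; 0 0 0 0 0; 0 0 0 0 0",
)

```text
time: 20.5
tool_pos: [0.4608, 0.2501, 0.0515]
tool_rot: [0.0, 0.032, 1.0, 0.0]
contact_force: [0.2, 0.7, -1.7]
gripper_width: 0.152
```

drive_tool(
  commands="0 0 0 0.1 0; 0 0 0 0.1 0; 0 0 0 0.1 0; 0 0 0 0.1 0; 0 0 0 0 0; 0 0 0 0 0; 0 0 0 0 0; 0 0 0 0 0",
)

```text
time: 21.5
tool_pos: [0.4611, 0.2503, 0.043]
tool_rot: [-0.001, 0.031, 1.0, -0.0]
contact_force: [-12.4, -5.1, 22.0]
gripper_width: 0.155
```

drive_tool(
  commands="20 0 0 -0.05 0; 30 0 0 0 0; 50 0 0 0 0; 50 0 0 0 0; 50 0 0 0 0; 50 0 0 -1 0; 50 0 0 -1 0; 50 0 0 -1 0",
)

```text
time: 22.5
tool_pos: [0.4605, 0.25, 0.1315]
tool_rot: [-0.0, 0.032, 1.0, -0.0]
contact_force: [0.5, 0.5, 0.1]
gripper_width: 0.59
```

drive_tool(
  commands="50 0 0 -1 0; 50 0 0 -1 0; 50 0.9 0.9 0 0; 50 0.9 0.9 0 0; 50 0.9 0.9 0 0; 50 0.9 0.9 0 0; 50 0 0 0 0; 50 0 0 0 0",
)

```text
time: 23.5
tool_pos: [0.3599, 0.3644, 0.1907]
tool_rot: [0.0, 0.031, 1.0, -0.0]
contact_force: [0.3, -0.2, 0.2]
gripper_width: 0.586
```

```bash
python3 - <<'E'
from vis import *
P=np.load('P.npy',allow_pickle=True).item()
im=manip.grab_frame('top'); np.save('top1.npy',im); c=manip.camera_params('top')
np.save('scene1.npy',manip.grab_frame('scene'))
uv=proj(np.array([[.46,.25,.03]]),c)[0]; print(uv)
big=cv2.resize(im[:,:,::-1],None,fx=3,fy=3,interpolation=cv2.INTER_CUBIC)
try: P['A']=loc('insert',white(im),uv,c,-.06)
except Exception as e: print(e)
for b in M['insert']:
    h=cv2.convexHull(proj(pose(P['A'],0)(b),c).astype(np.float32)); cv2.polylines(big,[np.round((h+.5)*3).astype(int)],True,(255,0,255),1)
np.save('P.npy',P)
cv2.imwrite('pics/t1.png',big[440:1000,380:1180])
plan(P['A'][:2],.078,P['A'][2]+np.pi/2)
E
```

```text
[216.35333593 245.50320251]
insert px [216. 253.] xy [0.4415 0.2534] yaw deg -3.18 IoU 0.941 area 528
t 23.6 tcp [0.3603 0.3641 0.1907] jaw 86.33 w 49.7 tilt [ 0.0001 -0.0003] F [ 0.2 -1.  -0.1] j6 -0.86
 TURN deg(tool z) -0.5  then shift units x -2.909 y -3.533 z 3.758
```

View pics/t1.png

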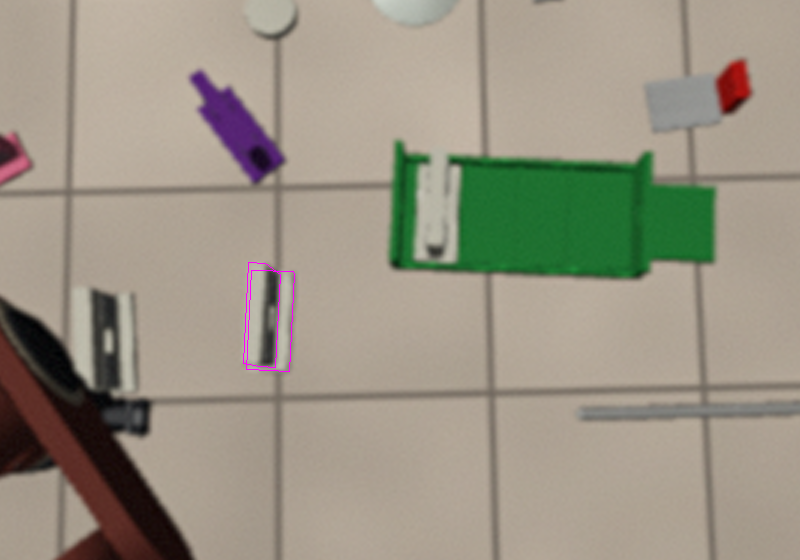

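```bash
python3 - <<'E'
from vis import *
P=np.load('P.npy',allow_pickle=True).item()
im=np.load('top1.npy'); c=manip.camera_params('top')
f=im.astype(float); m=(f[...,0]>.9*f[...,1])
uv=proj(np.array([[.538,.0973,.05]]),c)[0]; u,v=uv.astype(int)
w=np.zeros(m.shape,bool); w[v-22:v+16,u-9:u+10]=m[v-22:v+16,u-9:u+10]
# exclude counter: keep only within rack silhouette
r=render([np.vstack(M['rack'])],pose(P['rack'],0),c,(0,0,560,420))
g=masks(im)['green']; hull=cv2.convexHull(np.argwhere(comp(g,(305,219))[0]>0)[:,::-1].astype(np.int32)); hm=np.zeros(m.shape,np.uint8); cv2.fillConvexPoly(hm,hull,1)
w&=(hm>0)|white(im); w&=~(f[...,0]-f[...,1]>.055*f[...,0]) 
for z in(.006,): loc('insert',w,uv,c,P['rack'][2],z)
E
```

```text
insert px [272. 213.] xy [0.5482 0.0969] yaw deg -2.23 IoU 0.841 area 430
```

drive_tool(
  commands="50 0 0 0 -0.5; 50 -0.727 -0.883 0 0; 50 -0.727 -0.883 0 0; 50 -0.727 -0.883 0 0; 50 -0.728 -0.884 0 0; 50 0 0 0 0; 50 0 0 0 0; 50 0 0 0 0",
)

```text
time: 24.6
tool_pos: [0.4407, 0.2546, 0.1908]
tool_rot: [-0.0, 0.027, 1.0, 0.0]
contact_force: [0.6, -0.3, 0.1]
gripper_width: 0.588
```

drive_tool(
  commands="50 0 0 1 0; 50 0 0 1 0; 50 0 0 1 0; 50 0 0 0.76 0; 50 0 0 0 0; 0 0 0 0 0; 0 0 0 0 0; 0 0 0 0 0",
)

```text
time: 25.6
tool_pos: [0.442, 0.2545, 0.0795]
tool_rot: [0.001, 0.027, 1.0, 0.0]
contact_force: [-0.4, -1.2, 2.4]
gripper_width: 0.149
```

drive_tool(
  commands="0 0 0 0 0; 0 0 0 0 0; 0 0 0 -0.5 0; 0 0 0 -1 0; 0 0 0 -1 0; 0 0 0 -1 0; 0 0 0 -1 0; 0 0 0 -0.3 0",
)

```text
time: 26.6
tool_pos: [0.4419, 0.2544, 0.2245]
tool_rot: [0.002, 0.027, 1.0, 0.001]
contact_force: [-0.2, 0.5, -2.1]
gripper_width: 0.153
```

```bash
cat > pl.py <<'E'
from vis import *
import sys
P=np.load('P.npy',allow_pickle=True).item()
plan(off(P['rack'],[0,float(sys.argv[1]),0])[:2],.086,P['rack'][2]+np.pi/2)
E
python3 pl.py .024
```

```text
t 26.6 tcp [0.4419 0.2544 0.2245] jaw 86.88 w 13.1 tilt [0.0035 0.0014] F [-0.2  0.5 -2.1] j6 -1.14
 TURN deg(tool z) 0.49  then shift units x -3.488 y -6.688 z 4.616
```

drive_tool(
  commands="0 0 0 0 0.5; 0 -0.498 -0.955 0 0; 0 -0.498 -0.955 0 0; 0 -0.498 -0.955 0 0; 0 -0.498 -0.955 0 0; 0 -0.498 -0.955 0 0; 0 -0.498 -0.955 0 0; 0 -0.5 -0.958 0 0",
)

```text
time: 27.6
tool_pos: [0.5321, 0.0463, 0.2195]
tool_rot: [-0.002, 0.032, 0.999, 0.0]
contact_force: [1.0, -0.2, -2.1]
gripper_width: 0.156
```

drive_tool(
  commands="0 0 0 0 0; 0 0 0 0 0; 0 0 0 0 0; 0 0 0 0 0; 0 0 0 0 0; 0 0 0 0 0; 0 0 0 0 0; 0 0 0 0 0",
)

```text
time: 28.6
tool_pos: [0.5329, 0.0473, 0.222]
tool_rot: [-0.0, 0.032, 1.0, -0.0]
contact_force: [-0.1, -0.1, -1.4]
gripper_width: 0.155
```

```bash
python3 pl.py .024
```

```text
t 28.6 tcp [0.5329 0.0473 0.222 ] jaw 86.39 w 13.2 tilt [-0. -0.] F [-0.1 -0.1 -1.4] j6 -1.56
 TURN deg(tool z) -0.01  then shift units x -0.027 y 0.012 z 4.534
```

drive_tool(
  commands="0 -0.02 0 0.9 0; 0 0 0 0.9 0; 0 0 0 0.9 0; 0 0 0 0.8 0; 0 0 0 0 0; 0 0 0 0 0; 0 0 0 0 0; 0 0 0 0 0",
)

```text
time: 29.6
tool_pos: [0.5342, 0.0472, 0.1182]
tool_rot: [0.001, 0.032, 1.0, -0.0]
contact_force: [0.6, 0.2, -2.4]
gripper_width: 0.155
```

drive_tool(
  commands="0 0 0 0.2 0; 0 0 0 0.2 0; 0 0 0 0.2 0; 0 0 0 0.15 0; 0 0 0 0.15 0; 0 0 0 0.1 0; 0 0 0 0 0; 0 0 0 0 0",
)

```text
time: 30.6
tool_pos: [0.5337, 0.0472, 0.0872]
tool_rot: [0.0, 0.032, 1.0, 0.0]
contact_force: [0.9, -0.3, -1.5]
gripper_width: 0.152
```

drive_tool(
  commands="0 0 0 0.05 0; 0 0 0 0.05 0; 0 0 0 0 0; 0 0 0 0 0; 0 0 0 0 0; 0 0 0 0 0; 0 0 0 0 0; 0 0 0 0 0",
)

```text
time: 31.6
tool_pos: [0.5339, 0.0471, 0.0856]
tool_rot: [0.0, 0.031, 1.0, -0.0]
contact_force: [-3.2, -0.0, 4.8]
gripper_width: 0.156
```

Seated with the same signature as C. Releasing and going to B.

drive_tool(
  commands="30 0 0 0 0; 30 0 0 0 0; 30 0 0 0 0; 30 0 0 -0.5 0; 30 0 0 -1 0; 30 0 0 -1 0; 30 0 0 -1 0; 30 0 0 -0.5 0",
)

```text
time: 32.6
tool_pos: [0.5346, 0.0472, 0.2072]
tool_rot: [0.002, 0.031, 1.0, -0.0]
contact_force: [0.7, -0.2, -0.1]
gripper_width: 0.356
```

```bash
python3 - <<'E'
from vis import *
P=np.load('P.npy',allow_pickle=True).item()
plan(P['B'][:2],.078,P['B'][2]+np.pi/2)
E
```

```text
t 32.6 tcp [0.5346 0.0472 0.2072] jaw 86.39 w 30.4 tilt [ 0.0042 -0.0002] F [ 0.7 -0.2 -0.1] j6 -1.56
 TURN deg(tool z) -5.95  then shift units x 3.207 y 11.788 z 4.306
```

drive_tool(
  commands="50 0 0 0 -5.95; 50 0.267 0.982 0 0; 50 0.267 0.982 0 0; 50 0.267 0.982 0 0; 50 0.267 0.982 0 0; 50 0.267 0.982 0 0; 50 0.267 0.982 0 0; 50 0.267 0.982 0 0",
)

```text
time: 33.6
tool_pos: [0.4684, 0.2518, 0.2038]
tool_rot: [-0.0, -0.02, 1.0, -0.0]
contact_force: [0.6, 0.1, -0.0]
gripper_width: 0.585
```

drive_tool(
  commands="50 0.267 0.982 0 0; 50 0.267 0.982 0 0; 50 0.267 0.982 0 0; 50 0.267 0.982 0 0; 50 0.267 0.982 0 0; 50 0 0 0 0; 50 0 0 0 0; 50 0 0 0 0",
)

```text
time: 34.6
tool_pos: [0.4233, 0.3957, 0.2039]
tool_rot: [-0.0, -0.02, 1.0, -0.0]
contact_force: [-0.0, 0.5, 0.3]
gripper_width: 0.582
```

```bash
python3 - <<'E'
from vis import *
P=np.load('P.npy',allow_pickle=True).item()
plan(P['B'][:2],.078,P['B'][2]+np.pi/2)
E
```

```text
t 34.6 tcp [0.4233 0.3957 0.2039] jaw 92.27 w 49.7 tilt [-0.0001 -0.0004] F [-0.   0.5  0.3] j6 -0.99
 TURN deg(tool z) -0.07  then shift units x -0.023 y 0.031 z 4.198
```

drive_tool(
  commands="50 -0.02 0.03 1 0; 50 0 0 1 0; 50 0 0 1 0; 50 0 0 1 0; 50 0 0 0.2 0; 50 0 0 0 0; 0 0 0 0 0; 0 0 0 0 0",
)

```text
time: 35.6
tool_pos: [0.4244, 0.3978, 0.0796]
tool_rot: [0.001, -0.02, 1.0, 0.0]
contact_force: [0.9, -2.1, 1.3]
gripper_width: 0.173
```

drive_tool(
  commands="0 0 0 0 0; 0 0 0 0 0; 0 0 0 -0.5 0; 0 0 0 -1 0; 0 0 0 -1 0; 0 0 0 -1 0; 0 0 0 -1 0; 0 0 0 -0.3 0",
)

```text
time: 36.6
tool_pos: [0.4242, 0.3981, 0.2245]
tool_rot: [0.002, -0.02, 1.0, 0.001]
contact_force: [-0.4, 0.4, -2.5]
gripper_width: 0.154
```

```bash
python3 pl.py -.024
```

```text
t 36.6 tcp [0.4242 0.3981 0.2245] jaw 92.35 w 13.1 tilt [0.003  0.0024] F [-0.4  0.4 -2.5] j6 -0.99
 TURN deg(tool z) 5.95  then shift units x -4.377 y -13.031 z 4.617
```

drive_tool(
  commands="0 0 0 0 5.95; 0 -0.313 -0.931 0 0; 0 -0.313 -0.931 0 0; 0 -0.313 -0.931 0 0; 0 -0.313 -0.931 0 0; 0 -0.313 -0.931 0 0; 0 -0.313 -0.931 0 0; 0 -0.313 -0.931 0 0",
)

```text
time: 37.6
tool_pos: [0.4762, 0.1971, 0.2204]
tool_rot: [-0.001, 0.031, 1.0, -0.0]
contact_force: [0.1, 0.3, -3.3]
gripper_width: 0.158
```

drive_tool(
  commands="0 -0.313 -0.931 0 0; 0 -0.313 -0.931 0 0; 0 -0.313 -0.931 0 0; 0 -0.313 -0.931 0 0; 0 -0.313 -0.931 0 0; 0 -0.313 -0.931 0 0; 0 -0.313 -0.931 0 0; 0 0 0 0 0",
)

```text
time: 38.6
tool_pos: [0.5297, -0.0024, 0.2205]
tool_rot: [-0.001, 0.033, 0.999, 0.0]
contact_force: [0.3, 0.4, -3.3]
gripper_width: 0.153
```

drive_tool(
  commands="0 0 0 0 0; 0 0 0 0 0; 0 0 0 0 0; 0 0 0 0 0; 0 0 0 0 0; 0 0 0 0 0; 0 0 0 0 0; 0 0 0 0 0",
)

```text
time: 39.6
tool_pos: [0.5302, -0.0011, 0.222]
tool_rot: [0.0, 0.032, 1.0, 0.0]
contact_force: [0.0, 0.5, -2.4]
gripper_width: 0.154
```

```bash
python3 pl.py -.024
```

```text
t 39.6 tcp [ 0.5302 -0.0011  0.222 ] jaw 86.38 w 13.1 tilt [0. 0.] F [ 0.   0.5 -2.4] j6 -1.65
 TURN deg(tool z) -0.01  then shift units x -0.016 y 0.027 z 4.533
```

drive_tool(
  commands="0 0 0.02 0.9 0; 0 0 0 0.9 0; 0 0 0 0.9 0; 0 0 0 0.8 0; 0 0 0 0 0; 0 0 0 0 0; 0 0 0 0 0; 0 0 0 0 0",
)

```text
time: 40.6
tool_pos: [0.5309, -0.0006, 0.1183]
tool_rot: [0.001, 0.032, 1.0, -0.0]
contact_force: [-0.3, 0.3, -2.7]
gripper_width: 0.155
```

drive_tool(
  commands="0 0 0 0.2 0; 0 0 0 0.2 0; 0 0 0 0.2 0; 0 0 0 0.15 0; 0 0 0 0.15 0; 0 0 0 0.15 0; 0 0 0 0.05 0; 0 0 0 0 0",
)

```text
time: 41.6
tool_pos: [0.5305, -0.0006, 0.0855]
tool_rot: [-0.0, 0.031, 1.0, -0.0]
contact_force: [-2.9, -0.1, 5.6]
gripper_width: 0.154
```

Seated. I release, rise, and move clear towards the rod area, then take pictures.

drive_tool(
  commands="30 0 0 0 0; 30 0 0 0 0; 30 0 0 0 0; 30 0 0 -0.5 0; 30 0 0 -1 0; 30 0 0 -1 0; 30 0 0 -1 0; 30 0 0 -0.5 0",
)

```text
time: 42.6
tool_pos: [0.5313, -0.0006, 0.2072]
tool_rot: [0.002, 0.031, 1.0, -0.0]
contact_force: [0.4, 0.3, -0.3]
gripper_width: 0.349
```

drive_tool(
  commands="50 0 -1 0 10; 50 0 -1 0 10; 50 0 -1 0 10; 50 0 0 0 10; 50 0 0 0 10; 50 0 0 0 10; 50 0 0 0 10; 50 0 0 0 10",
)

```text
time: 43.6
tool_pos: [0.5089, -0.087, 0.2038]
tool_rot: [-0.0, 0.669, 0.743, -0.0]
contact_force: [-0.2, 0.3, -0.2]
gripper_width: 0.586
```

```bash
python3 - <<'E'
from vis import *
P=np.load('P.npy',allow_pickle=True).item()
plan()
im=manip.grab_frame('top'); sc=manip.grab_frame('scene'); np.save('top2.npy',im); np.save('scene2.npy',sc)
a=cv2.resize(im[150:310,230:470,::-1],None,fx=3.3,fy=3.3,interpolation=cv2.INTER_CUBIC)
b=cv2.resize(sc[130:290,140:400,::-1],None,fx=3,fy=3,interpolation=cv2.INTER_CUBIC)
cv2.imwrite('pics/t2.png',cv2.resize(a,(792,528))); cv2.imwrite('pics/s7.png',b)
k=masks(im)
h=loc('handle',k['orange'],(422,282),manip.camera_params('top'),1.57,.013)
E
```

```text
t 43.6 tcp [ 0.5089 -0.087   0.2038] jaw 6.06 w 50.0 tilt [-0.0008  0.0002] F [-0.2  0.3 -0.2] j6 -0.42
 TURN deg(tool z) -0.0  then shift units x 0.000 y 0.000 z 0.000
handle px [422. 282.] xy [ 0.351  -0.2727] yaw deg 88.89 IoU 0.92 area 233
```

View pics/t2.png

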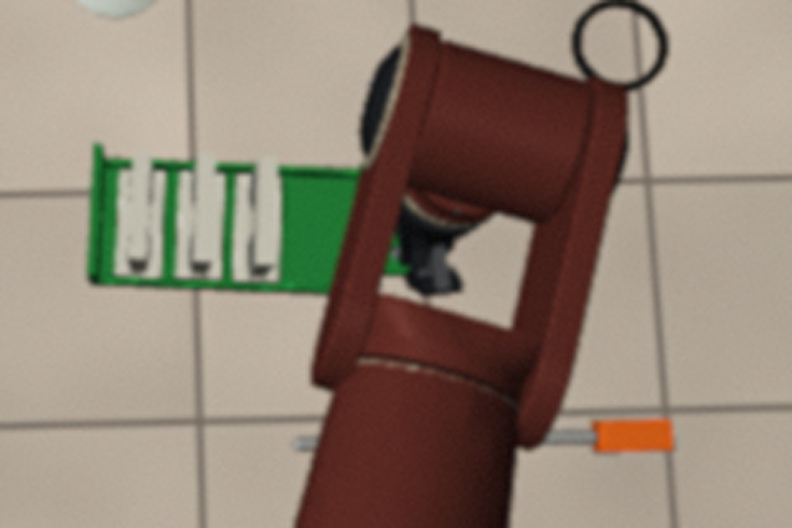

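View pics/s7.png

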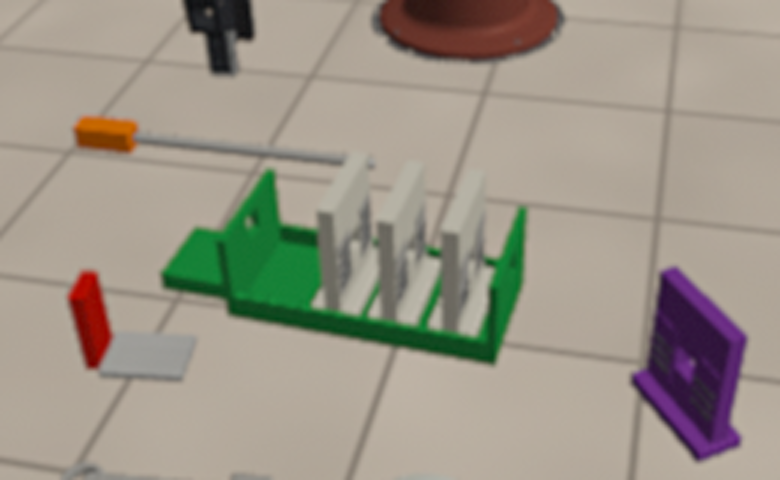

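All three inserts stand seated in lanes 1–3 (top view px 140/205/262). The rod is at handle (635,435) and tip (297,444). The blade is unmoved. I work out the rod yaw from the handle centre and tip next.

```bash
python3 - <<'E'
from vis import *
P=np.load('P.npy',allow_pickle=True).item(); c=manip.camera_params('top')
im=np.load('top2.npy'); m=masks(im)['orange']; o,ce,st=comp(m,(422,282)); print(ce)
hc=unproj(ce,c,.015); 
for t in((319.5,284),(320,284.5)):
    tip=unproj(t,c,.013); d=tip-hc; print(hc,tip,np.hypot(*d[:2]),np.degrees(np.arctan2(d[1],d[0])))
# scene
cs=manip.camera_params('scene'); s=np.load('scene0.npy'); o,ce,st=comp(masks(s)['orange'],(175,175)); hs=unproj(ce,cs,.015)
tip=unproj((376/800*560,263/600*420),cs,.013); d=tip-hs; print('scene',hs,tip,np.degrees(np.arctan2(d[1],d[0])),np.hypot(*d[:2]))
h=np.array([.351,-.2727,np.radians(88.89)]); yaw=np.arctan2(d[1],d[0])
E
```

```text
[421.61373391 281.54506438]
[ 0.35038114 -0.30378882  0.015     ] [ 0.35057574 -0.026422    0.013     ] 0.2773668834016135 89.95980200088033
[ 0.35038114 -0.30378882  0.015     ] [ 0.34920771 -0.02772573  0.013     ] 0.27606558090996197 90.2435392649895
scene [ 0.34980487 -0.30374066  0.015     ] [ 0.34846653 -0.02946499  0.013     ] 90.2795752694937 0.2742789371433008
```

```bash
python3 - <<'E'
from vis import *
plan((.350,-.2915),.004,0)
E
```

```text
t 43.7 tcp [ 0.509  -0.087   0.2038] jaw 6.4 w 49.9 tilt [-0.0006  0.0002] F [ 0.5 -0.4 -0.2] j6 -0.43
 TURN deg(tool z) 6.4  then shift units x -6.817 y -5.300 z 6.660
```

drive_tool(
  commands="45 0 0 0 6.4; 45 -0.974 -0.757 0 0; 45 -0.974 -0.757 0 0; 45 -0.974 -0.757 0 0; 45 -0.974 -0.757 0 0; 45 -0.974 -0.757 0 0; 45 -0.974 -0.757 0 0; 45 -0.974 -0.757 0 0",
)

```text
time: 44.7
tool_pos: [0.3493, -0.2923, 0.204]
tool_rot: [0.0, 0.706, 0.708, 0.0]
contact_force: [-0.5, -0.4, 0.6]
gripper_width: 0.526
```

drive_tool(
  commands="45 0 0 0.8 0; 45 0 0 1 0; 45 0 0 1 0; 45 0 0 1 0; 45 0 0 0 0; 45 0 0 0 0; 45 0 0 0 0; 45 0 0 0 0",
)

```text
time: 45.7
tool_pos: [0.3508, -0.2922, 0.0913]
tool_rot: [0.001, 0.707, 0.707, -0.0]
contact_force: [-0.5, 1.1, -0.6]
gripper_width: 0.528
```

```bash
python3 - <<'E'
from vis import *
plan((.350,-.2915),.004,0)
im=manip.grab_frame('scene'); np.save('sr.npy',im); cs=manip.camera_params('scene')
o,ce,st=comp(masks(im)['orange'],(175,175)); print(ce,st,unproj(ce,cs,.015))
E
```

```text
t 45.7 tcp [ 0.3508 -0.2922  0.0913] jaw 0.01 w 45.1 tilt [ 0.0015 -0.0018] F [-0.5  1.1 -0.6] j6 -0.86
 TURN deg(tool z) 0.01  then shift units x 0.024 y -0.026 z 2.910
[175.05769231 174.20673077] [165 169  21  12 208] [ 0.34966875 -0.30378889  0.015     ]
```

drive_tool(
  commands="45 0 0 1 0; 45 0 0 1 0; 45 0 0 0.6 0; 45 0 0 0.2 0; 45 0 0 0.05 0; 45 0 0 0 0; 45 0 0 0 0; 45 0 0 0 0",
)

```text
time: 46.75
tool_pos: [0.3505, -0.2919, 0.0051]
tool_rot: [0.001, 0.707, 0.707, -0.0]
contact_force: [0.3, 0.6, 0.6]
gripper_width: 0.526
```

drive_tool(
  commands="0 0 0 0 0; 0 0 0 0 0; 0 0 0 0 0; 0 0 0 0 0; 0 0 0 0 0; 0 0 0 0 0; 0 0 0 0 0; 0 0 0 0 0",
)

```text
time: 47.75
tool_pos: [0.3505, -0.2919, 0.0049]
tool_rot: [0.0, 0.707, 0.707, -0.0]
contact_force: [-0.7, 0.6, 5.5]
gripper_width: 0.288
```

drive_tool(
  commands="0 0 0 -0.2 0; 0 0 0 -0.4 0; 0 0 0 -0.4 0; 0 0 0 0 0; 0 0 0 0 0; 0 0 0 0 0; 0 0 0 0 0; 0 0 0 0 0",
)

```text
time: 48.75
tool_pos: [0.3501, -0.2914, 0.0342]
tool_rot: [-0.0, 0.707, 0.707, 0.0]
contact_force: [0.2, -0.0, -0.8]
gripper_width: 0.293
```

```bash
cat > rp.py <<'E'
from vis import *
import sys
# rod plan: d = distance shoulder->near face (m); g = grip distance behind shoulder
P=np.load('P.npy',allow_pickle=True).item(); d,z,g=map(float,sys.argv[1:4]); dx=float(sys.argv[4]) if len(sys.argv)>4 else 0
t=off(P['rack'],[dx,-.114-d-g,0]); print('near',off(P['rack'],[0,-.114,0]).round(4),'target',t.round(4)); plan(t[:2],z,P['rack'][2])
E
python3 rp.py .285 .052 .018
```

```text
near [ 0.525  -0.0902  0.    ] target [ 0.506  -0.3926  0.    ]
t 48.75 tcp [ 0.3501 -0.2914  0.0342] jaw -0.01 w 25.0 tilt [-0.0004  0.0004] F [ 0.2 -0.  -0.8] j6 -0.86
 TURN deg(tool z) 3.59  then shift units x -3.038 y 5.399 z -0.592
```

drive_tool(
  commands="0 0 0 -0.3 3.6; 0 -0.5 0 -0.3 0; 0 -0.8 0 0 0; 0 -0.8 0 0 0; 0 -0.64 0 0 0; 0 -0.3 0.5 0 0; 0 0 0.8 0 0; 0 0 0.8 0 0",
)

```text
time: 49.75
tool_pos: [0.4078, -0.3876, 0.0525]
tool_rot: [0.0, 0.729, 0.684, -0.0]
contact_force: [0.6, -0.8, -1.2]
gripper_width: 0.292
```

drive_tool(
  commands="0 0 0.8 0 0; 0 0 0.8 0 0; 0 0 0.8 0 0; 0 0 0.6 0 0; 0 0 0.3 0 0; 0 0 0 0 0; 0 0 0 0 0; 0 0 0 0 0",
)

```text
time: 50.75
tool_pos: [0.5055, -0.3928, 0.0524]
tool_rot: [-0.0, 0.729, 0.684, -0.0]
contact_force: [0.1, -0.0, -1.7]
gripper_width: 0.29
```

```bash
python3 rp.py .285 .052 .018; python3 - <<'E'
from vis import *
im=manip.grab_frame('scene'); np.save('sr.npy',im); t=manip.grab_frame('top'); np.save('tr.npy',t)
P=np.load('P.npy',allow_pickle=True).item(); q=manip.state()['tool_pos']; y=P['rack'][2]+np.pi/2
sh=np.array([q[0]+.018*np.cos(y),q[1]+.018*np.sin(y),q[2]+.008])
out=[]
for n,f in(('scene',im),('top',t)):
    c=manip.camera_params(n); k=6; big=cv2.resize(f[:,:,::-1],None,fx=k,fy=k,interpolation=cv2.INTER_CUBIC)
    for b in M['rod']:
        h=cv2.convexHull(proj(pose([sh[0],sh[1],y],sh[2])(b),c).astype(np.float32)); cv2.polylines(big,[np.round((h+.5)*k).astype(int)],True,(255,0,255),1)
    tip=proj(np.array([sh+[.125*np.cos(y),.125*np.sin(y),0]]),c)[0]*k; a=tip.astype(int)
    a[0]=max(a[0],400)
    w=cv2.resize(big[max(a[1]-220,0):a[1]+220,a[0]-400:a[0]+400],(800,290 if n=='top' else 300)) if 0 else big[max(a[1]-150,0):a[1]+150,max(a[0]-400,0):a[0]+400]
    out.append(w[:290])
cv2.imwrite('pics/r1.png',np.vstack([cv2.resize(o,(800,290)) for o in out]))
E
```

```text
near [ 0.525  -0.0902  0.    ] target [ 0.506  -0.3926  0.    ]
t 50.75 tcp [ 0.5055 -0.3928  0.0524] jaw -3.64 w 24.7 tilt [-0.0004  0.0002] F [ 0.1 -0.  -1.7] j6 -0.71
 TURN deg(tool z) -0.03  then shift units x 0.008 y 0.015 z 0.014
```

View pics/r1.png

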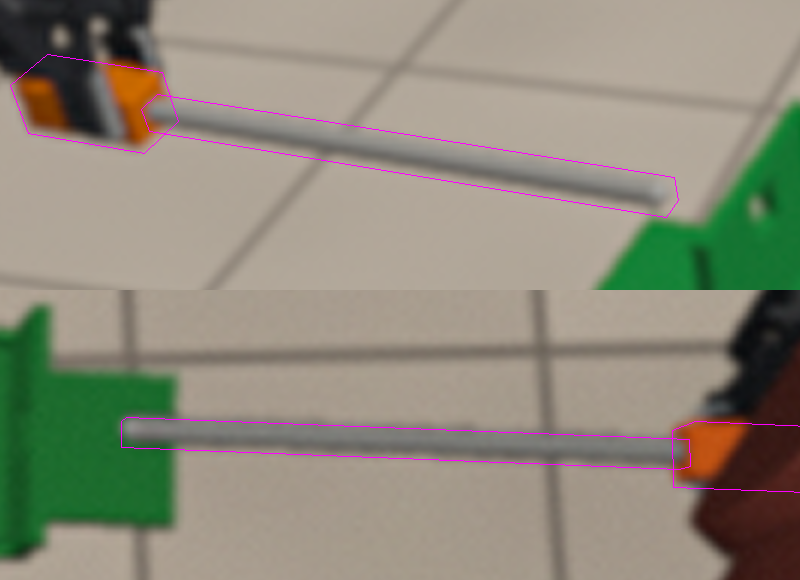

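The rod is level, within about 2 mm of the model in both views (tip at (655,192) in scene and (130,428) in top). The top camera reads about 1.5 mm high in x, so I shift the line −1.5 mm and start threading slowly.

drive_tool(
  commands="0 0 -0.04 0.01 0; 0 0.3 0 0 0; 0 0.4 0 0 0; 0 0.4 0 0 0; 0 0.4 0 0 0; 0 0.3 0 0 0; 0 0 0 0 0; 0 0 0 0 0",
)

```text
time: 51.85
tool_pos: [0.5085, -0.3391, 0.0523]
tool_rot: [0.0, 0.729, 0.684, -0.0]
contact_force: [0.6, -0.8, -0.8]
gripper_width: 0.293
```

drive_tool(
  commands="0 0.3 0 0 0; 0 0.3 0 0 0; 0 0.3 0 0 0; 0 0.3 0 0 0; 0 0.3 0 0 0; 0 0 0 0 0; 0 0 0 0 0; 0 0 0 0 0",
)

```text
time: 52.85
tool_pos: [0.5112, -0.2943, 0.0523]
tool_rot: [0.0, 0.729, 0.684, -0.0]
contact_force: [0.5, 0.2, -1.0]
gripper_width: 0.293
```

```bash
python3 rp.py .001 .052 .014 -.0015
```

```text
near [ 0.525  -0.0902  0.    ] target [ 0.5226 -0.105   0.    ]
t 52.85 tcp [ 0.5112 -0.2943  0.0523] jaw -3.63 w 25.0 tilt [ 0.0001 -0.0002] F [ 0.5  0.2 -1. ] j6 -0.58
 TURN deg(tool z) -0.03  then shift units x 6.319 y -0.017 z 0.009
```

drive_tool(
  commands="0 0.35 0 0 0; 0 0.35 0 0 0; 0 0.35 0 0 0; 0 0.35 0 0 0; 0 0.35 0 0 0; 0 0.35 0 0 0; 0 0 0 0 0; 0 0 0 0 0",
)

```text
time: 53.85
tool_pos: [0.5152, -0.2312, 0.0523]
tool_rot: [0.0, 0.729, 0.685, -0.0]
contact_force: [0.0, 0.3, -1.4]
gripper_width: 0.286
```

drive_tool(
  commands="0 0.35 0 0 0; 0 0.35 0 0 0; 0 0.35 0 0 0; 0 0.35 0 0 0; 0 0.35 0 0 0; 0 0.35 0 0 0; 0 0 0 0 0; 0 0 0 0 0",
)

```text
time: 54.85
tool_pos: [0.5192, -0.1683, 0.0523]
tool_rot: [0.0, 0.729, 0.685, -0.0]
contact_force: [0.7, 0.5, -1.5]
gripper_width: 0.287
```

```bash
python3 rp.py .001 .052 .014 -.0015
```

```text
near [ 0.525  -0.0902  0.    ] target [ 0.5226 -0.105   0.    ]
t 54.85 tcp [ 0.5192 -0.1683  0.0523] jaw -3.61 w 24.6 tilt [ 0.0002 -0.0003] F [ 0.7  0.5 -1.5] j6 -0.39
 TURN deg(tool z) -0.0  then shift units x 2.111 y -0.020 z 0.010
```

drive_tool(
  commands="0 0.3 0 0 0; 0 0.3 0 0 0; 0 0.3 0 0 0; 0 0.3 0 0 0; 0 0.3 0 0 0; 0 0.3 0 0 0; 0 0 0 0 0; 0 0 0 0 0",
)

```text
time: 55.85
tool_pos: [0.5226, -0.1144, 0.0523]
tool_rot: [0.0, 0.729, 0.685, -0.0]
contact_force: [0.4, 0.6, -1.6]
gripper_width: 0.286
```

drive_tool(
  commands="0 0.05 0 0 0; 0 0.05 0 0 0; 0 0.05 0 0 0; 0 0.05 0 0 0; 0 0.05 0 0 0; 0 0.05 0 0 0; 0 0 0 0 0; 0 0 0 0 0",
)

```text
time: 56.85
tool_pos: [0.5229, -0.1082, 0.0523]
tool_rot: [0.002, 0.729, 0.685, -0.002]
contact_force: [-1.7, -10.8, -3.7]
gripper_width: 0.291
```

```bash
python3 rp.py .001 .052 .014 -.0015
```

```text
near [ 0.525  -0.0902  0.    ] target [ 0.5226 -0.105   0.    ]
t 56.85 tcp [ 0.5229 -0.1082  0.0523] jaw -3.59 w 24.8 tilt [-0.0003 -0.0063] F [ -1.7 -10.8  -3.7] j6 -0.27
 TURN deg(tool z) 0.01  then shift units x 0.105 y -0.017 z 0.010
```

drive_tool(
  commands="0 0.06 0 0 0; 0 0.06 0 0 0; 0 0 0 0 0; 0 0 0 0 0; 0 0 0 0 0; 0 0 0 0 0; 0 0 0 0 0; 0 0 0 0 0",
)

```text
time: 57.85
tool_pos: [0.5229, -0.1082, 0.0524]
tool_rot: [0.005, 0.729, 0.685, -0.005]
contact_force: [-3.2, -23.7, -5.7]
gripper_width: 0.29
```

```bash
python3 - <<'E'
from vis import *
plan()
a=manip.grab_frame('scene')[:,:,::-1]; t=manip.grab_frame('top')[:,:,::-1]
o=[cv2.resize(a[170:270,180:330],(600,400),interpolation=cv2.INTER_CUBIC)]
cv2.imwrite('pics/r2.png',cv2.resize(a[165:265,185:345],(800,500),interpolation=cv2.INTER_CUBIC))
E
```

```text
t 57.85 tcp [ 0.5229 -0.1082  0.0524] jaw -3.57 w 24.8 tilt [-0.0007 -0.0137] F [ -3.2 -23.7  -5.7] j6 -0.27
 TURN deg(tool z) -0.0  then shift units x 0.000 y 0.000 z 0.000
```

View pics/r2.png

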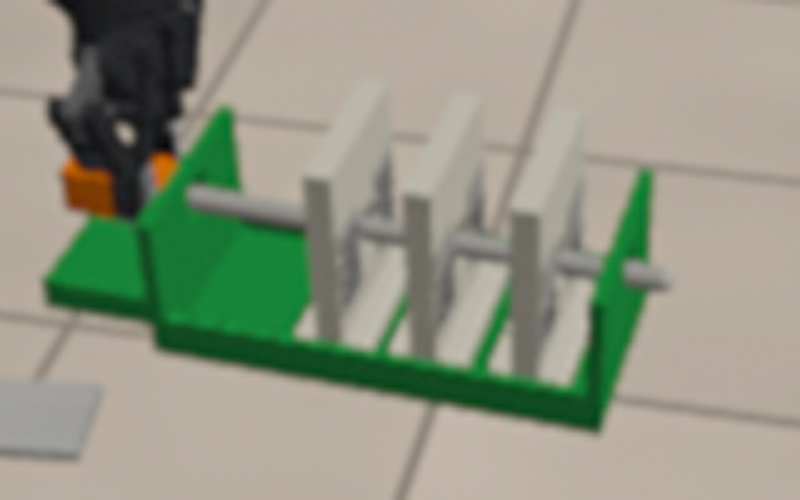

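The rod passes through the near cheek, all three inserts and the far cheek, with its tip out at (665,278). The handle presses on the near cheek with 24 N. I lower the rod onto the hole edges, then release.

drive_tool(
  commands="0 0 0 0.06 0; 0 0 0 0.06 0; 0 -0.08 0 0 0; 0 0 0 0 0; 30 -0.03 0 0 0; 45 0 0 0 0; 45 0 0 0 0; 45 0 0 0 0",
)

```text
time: 58.95
tool_pos: [0.5231, -0.1047, 0.0485]
tool_rot: [-0.0, 0.729, 0.685, 0.0]
contact_force: [0.4, -0.1, 0.2]
gripper_width: 0.527
```

drive_tool(
  commands="45 -0.1 0 -0.5 0; 45 -0.3 0 -1 0; 45 -0.3 0 -1 0; 45 0 0 -1 0; 45 0 0.5 -1 0; 45 -0.5 1 0 0; 45 -0.5 1 0 0; 45 0 0 0 0",
)

```text
time: 59.95
tool_pos: [0.596, -0.1617, 0.1847]
tool_rot: [0.001, 0.729, 0.684, 0.0]
contact_force: [-0.2, -0.1, 0.2]
gripper_width: 0.53
```

```bash
cat > hb.py <<'E'
from vis import *
plan()
P=np.load('P.npy',allow_pickle=True).item()
for n in('scene','top'):
    im=manip.grab_frame(n); c=manip.camera_params(n); np.save(n+'_h.npy',im)
    o,ce,st=comp(masks(im)['orange'],proj(off(P['rack'],[0,-.144,0])[None]+[[0,0,.056]],c)[0]); h=unproj(ce,c,.06)
    l=R.from_euler('z',-P['rack'][2]).apply(h-[P['rack'][0],P['rack'][1],0]); print(n,'handle',ce.round(1),st[4],'rack-frame mm',(l*1000).round(1))
    k=masks(im)['red']; o,ce,st=comp(k,proj(np.r_[P['blade'][:2],.04][None],c)[0]); print(' red',ce.round(1),st[4],unproj(ce,c,.04).round(4))
E
python3 hb.py
```

```text
t 59.95 tcp [ 0.596  -0.1617  0.1847] jaw -3.65 w 45.3 tilt [ 0.0012 -0.0006] F [-0.2 -0.1  0.2] j6 -0.32
 TURN deg(tool z) -0.0  then shift units x 0.000 y 0.000 z 0.000
scene handle [206.4 202.9] 213 rack-frame mm [   4.3 -151.5   60. ]
 red [169.7 235.5] 299 [ 0.64   -0.1777  0.04  ]
top handle [354.5 216.9] 231 rack-frame mm [   2.1 -145.7   60. ]
 red [374.9 277. ] 18800 [ 0.3654 -0.1719  0.04  ]
```

```bash
python3 - <<'E'
from vis import *
P=np.load('P.npy',allow_pickle=True).item(); c=manip.camera_params('scene')
for f in('scene0.npy','scene2.npy','scene_h.npy'):
    o,ce,st=comp(masks(np.load(f))['red'],(169,236)); print(f,ce,st[4])
ims=np.load('scene0.npy'); ct=manip.camera_params('top'); imt=np.load('top0.npy')
# joint blade fit: red mask both cams against tab, grey tongue in top via restricted blade mask
w=[]
for im,cc,uv in((ims,c,(169,236)),(imt,ct,(371,175))):
    o,ce,st=comp(masks(im)['red'],uv); w.append((o,cc,roi(st)))
tm=white(imt); rr=masks(imt)['red']; m=np.zeros(tm.shape); m[165:200,338:385]=(tm|rr)[165:200,338:385]; m,_,st=comp(m>0,(358,180)); print(st)
def iou(r,m): return 1-np.minimum(r,m).sum()/np.maximum(r,m).sum()
def cost(p,wt=(1,1)):
    e=0
    for (o,cc,(u,v,a,b)),k in zip(w,wt): e+=k*iou(render(M['tab'],pose(p,0),cc,(u,v,a,b)),o[v:v+b,u:u+a])
    u,v,a,b=roi(st); return e+iou(render(M['blade'],pose(p,0),ct,(u,v,a,b)),m[v:v+b,u:u+a])
x0=P['blade']
for wt in((0,0),(0,1),(1,1)):
    s=minimize(cost,x0,args=(wt,),method='Nelder-Mead',options=dict(initial_simplex=x0+np.vstack([np.zeros(3),np.diag([.006,.006,.06])]),xatol=1e-5,fatol=1e-6)); print(wt,s.x[:2].round(4),np.degrees(s.x[2]).round(2),s.fun)
    if wt==(0,1): P['blade']=s.x
np.save('P.npy',P)
t=off(P['blade'],[-.007,0,0]); print(t); plan(t[:2],.033,P['blade'][2]-np.pi/2)
E
```

```text
scene0.npy [169.74916388 235.51839465] 299
scene2.npy [169.75167785 235.46308725] 298
scene_h.npy [169.74916388 235.51839465] 299
[342 171  25  20 386]
(0, 0) [ 0.6418 -0.1692] 96.9 0.325334747447965
(0, 1) [ 0.6418 -0.1693] 96.78 0.5313657537989482
(1, 1) [ 0.6415 -0.1693] 97.19 0.7543584228317493
[ 0.64260716 -0.17623105  0.        ]
t 60.05 tcp [ 0.5945 -0.1606  0.1841] jaw -3.62 w 45.2 tilt [-0.0002  0.0001] F [0.1 0.3 0.6] j6 -0.32
 TURN deg(tool z) -10.4  then shift units x -0.706 y 1.530 z 5.036
```

drive_tool(
  commands="60 0 0 0 -10.4; 60 -0.35 0.76 0 0; 60 -0.35 0.75 0 0; 60 0 0 0 0; 60 0 0 1 0; 60 0 0 1 0; 60 0 0 1 0; 60 0 0 0 0",
)

```text
time: 61.05
tool_pos: [0.6389, -0.1747, 0.0905]
tool_rot: [-0.003, 0.664, 0.748, -0.001]
contact_force: [-0.1, 0.3, 0.1]
gripper_width: 0.706
```

```bash
python3 - <<'E'
from vis import *
P=np.load('P.npy',allow_pickle=True).item()
t=off(P['blade'],[-.007,0,0]); print(t); plan(t[:2],.033,P['blade'][2]-np.pi/2)
im=manip.grab_frame('scene'); k=masks(im)['red']; print(comp(k,(169,236))[1:])
E
```

```text
[ 0.64260716 -0.17623105  0.        ]
t 61.05 tcp [ 0.6389 -0.1747  0.0905] jaw 6.8 w 60.3 tilt [-0.0067  0.0027] F [-0.1  0.3  0.1] j6 -0.5
 TURN deg(tool z) 0.02  then shift units x -0.066 y 0.117 z 1.915
(array([169.85273973, 235.67123288]), array([163, 220,  14,  33, 292], dtype=int32))
```

drive_tool(
  commands="60 -0.03 0.05 0.7 0; 60 0 0 0.7 0; 60 0 0 0.45 0; 60 0 0 0 0; 60 0 0 0 0; 0 0 0 0 0; 0 0 0 0 0; 0 0 0 0 0",
)

```text
time: 62.1
tool_pos: [0.6446, -0.1772, 0.0393]
tool_rot: [0.001, 0.664, 0.748, 0.0]
contact_force: [-0.3, -0.1, 3.5]
gripper_width: 0.393
```

drive_tool(
  commands="0 0 0 0 0; 0 0 0 0 0; 0 0 0 -0.1 0; 0 0 0 -0.2 0; 0 0 0 -0.4 0; 0 0 0 -0.4 0; 0 0 0 0 0; 0 0 0 0 0",
)

```text
time: 63.1
tool_pos: [0.6438, -0.1768, 0.0712]
tool_rot: [0.0, 0.664, 0.748, 0.0]
contact_force: [-0.1, 0.1, -1.3]
gripper_width: 0.39
```

```bash
cat > bp.py <<'E'
from vis import *
import sys
P=np.load('P.npy',allow_pickle=True).item(); d,z,dx=map(float,sys.argv[1:4]) # d: tongue tip (66mm ahead of tab front) to mouth
t=off(P['rack'],[dx,-.182-d-.066-.007,0]); print(t.round(4)); plan(t[:2],z,P['rack'][2])
E
python3 bp.py .02 .034 -.0015
```

```text
[ 0.5134 -0.2508  0.    ]
t 63.1 tcp [ 0.6438 -0.1768  0.0712] jaw 6.79 w 33.3 tilt [ 0.0001 -0.    ] F [-0.1  0.1 -1.3] j6 -0.5
 TURN deg(tool z) 10.39  then shift units x -2.733 y -4.182 z 1.241
```

drive_tool(
  commands="0 0 0 0 10.4; 0 -0.7 0 0 0; 0 -0.7 0 0 0; 0 -0.7 -0.4 0 0; 0 -0.63 -0.7 0 0; 0 0 -0.8 0 0; 0 0 -0.8 0 0; 0 0 -0.8 0 0",
)

```text
time: 64.1
tool_pos: [0.532, -0.2532, 0.071]
tool_rot: [-0.0, 0.729, 0.684, -0.0]
contact_force: [0.2, -0.8, -1.1]
gripper_width: 0.388
```

drive_tool(
  commands="0 0 -0.5 0 0; 0 0 -0.18 0.3 0; 0 0 0 0.4 0; 0 0 0 0.3 0; 0 0 0 0 0; 0 0 0 0 0; 0 0 0 0 0; 0 0 0 0 0",
)

```text
time: 65.1
tool_pos: [0.5136, -0.2506, 0.0412]
tool_rot: [0.0, 0.729, 0.685, 0.0]
contact_force: [-0.5, -0.7, -1.2]
gripper_width: 0.39
```

```bash
python3 bp.py .02 .041 -.0015; python3 - <<'E'
from vis import *
P=np.load('P.npy',allow_pickle=True).item(); q=manip.state()['tool_pos']; y=P['rack'][2]+np.pi/2
org=np.array([q[0]+.007*np.cos(y),q[1]+.007*np.sin(y),q[2]-.0385]); o=[]
for n in('scene','top'):
    f=manip.grab_frame(n); np.save(n+'_b.npy',f); c=manip.camera_params(n); k=7; big=cv2.resize(f[:,:,::-1],None,fx=k,fy=k,interpolation=cv2.INTER_CUBIC)
    for parts,T,col in((M['blade'],pose([org[0],org[1],y],org[2]),(255,0,255)),(M['rack'][-1:],pose(P['rack'],0),(0,255,255)),(M['handle'],pose(np.r_[off(P['rack'],[0,-.114,0])[:2],y],.056),(255,255,0))):
        for b in parts: cv2.polylines(big,[np.round((cv2.convexHull(proj(T(b),c).astype(np.float32))+.5)*k).astype(int)],True,col,1)
    a=(proj(org[None]+[[0,.06,.03]],c)[0]*k).astype(int); o.append(big[a[1]-290:a[1]+290,a[0]-200:a[0]+200])
cv2.imwrite('pics/b1.png',np.hstack(o))
E
```

```text
[ 0.5134 -0.2508  0.    ]
t 65.1 tcp [ 0.5136 -0.2506  0.0412] jaw -3.6 w 33.3 tilt [ 0.0001 -0.0001] F [-0.5 -0.7 -1.2] j6 -0.52
 TURN deg(tool z) 0.0  then shift units x -0.004 y -0.005 z 0.006
```

drive_tool(
  commands="0 0.2 0 0 0; 0 0.2 0 0 0; 0 0.2 0 0 0; 0 0.2 0 0 0; 0 0.2 0 0 0; 0 0 0 0 0; 0 0 0 0 0; 0 0 0 0 0",
)

```text
time: 66.2
tool_pos: [0.5154, -0.2209, 0.0411]
tool_rot: [0.0, 0.729, 0.684, -0.0]
contact_force: [0.6, -1.3, -0.9]
gripper_width: 0.392
```

drive_tool(
  commands="0 0.2 0 0 0; 0 0.2 0 0 0; 0 0.2 0 0 0; 0 0.2 0 0 0; 0 0 0 0 0; 0 0 0 0 0; 0 0 0 0 0; 0 0 0 0 0",
)

```text
time: 67.2
tool_pos: [0.5169, -0.197, 0.0411]
tool_rot: [0.0, 0.729, 0.684, -0.0]
contact_force: [-0.6, 0.1, -1.5]
gripper_width: 0.392
```

```bash
python3 bp.py -.066 .041 -.0015
```

```text
[ 0.5188 -0.1649  0.    ]
t 67.2 tcp [ 0.5169 -0.197   0.0411] jaw -3.63 w 33.5 tilt [ 0.     -0.0001] F [-0.6  0.1 -1.5] j6 -0.44
 TURN deg(tool z) -0.02  then shift units x 1.070 y -0.003 z 0.004
```

drive_tool(
  commands="0 0.2 0 0 0; 0 0.2 0 0 0; 0 0.2 0 0 0; 0 0.2 0 0 0; 0 0.1 0 0 0; 0 0 0 0 0; 0 0 0 0 0; 0 0 0 0 0",
)

```text
time: 68.2
tool_pos: [0.5186, -0.17, 0.0411]
tool_rot: [0.0, 0.729, 0.684, -0.0]
contact_force: [0.7, -0.6, -0.8]
gripper_width: 0.386
```

drive_tool(
  commands="0 0.04 0 0 0; 0 0.04 0 0 0; 0 0.04 0 0 0; 0 0.04 0 0 0; 0 0.04 0 0 0; 0 0 0 0 0; 0 0 0 0 0; 0 0 0 0 0",
)

```text
time: 69.2
tool_pos: [0.5189, -0.1662, 0.0413]
tool_rot: [0.002, 0.729, 0.685, -0.002]
contact_force: [-0.8, -8.8, -3.2]
gripper_width: 0.392
```

drive_tool(
  commands="0 0 0 0.05 0; 0 0 0 0.04 0; 0 0.05 0 0 0; 0 0.05 0 0 0; 0 0 0 0 0; 0 0 0 0 0; 0 0 0 0 0; 0 0 0 0 0",
)

```text
time: 70.2
tool_pos: [0.5196, -0.1661, 0.0404]
tool_rot: [0.004, 0.729, 0.685, -0.003]
contact_force: [-5.1, -17.1, 2.3]
gripper_width: 0.389
```

```bash
python3 bp.py -.066 .041 -.0015
```

```text
[ 0.5188 -0.1649  0.    ]
t 70.2 tcp [ 0.5196 -0.1661  0.0404] jaw -3.56 w 33.2 tilt [ 0.0008 -0.0109] F [ -5.1 -17.1   2.3] j6 -0.37
 TURN deg(tool z) 0.04  then shift units x 0.039 y -0.029 z -0.020
```

drive_tool(
  commands="0 -0.08 0 0 0; 0 0 0 0 0; 40 -0.03 0 0 0; 55 0 0 0 0; 55 0 0 0 0; 55 0 0 -0.5 0; 55 0 0 -1 0; 55 0 0 -1 0",
)

```text
time: 71.2
tool_pos: [0.5191, -0.164, 0.1151]
tool_rot: [0.0, 0.729, 0.685, 0.0]
contact_force: [-0.4, 0.6, 1.1]
gripper_width: 0.644
```

drive_tool(
  commands="55 0 0 -1 0; 55 0 0 -1 0; 55 -1 0 -0.5 0; 55 -1 0 0 0; 55 -1 -0.5 0 0; 55 -1 -0.5 0 0; 55 -1 -0.5 0 0; 55 0 0 0 0",
)

```text
time: 72.2
tool_pos: [0.464, -0.3125, 0.1896]
tool_rot: [0.001, 0.73, 0.683, 0.0]
contact_force: [0.3, 0.3, 0.0]
gripper_width: 0.64
```

```bash
python3 - <<'E'
from vis import *
plan()
P=np.load('P.npy',allow_pickle=True).item(); y=P['rack'][2]+np.pi/2; o=[]
for n in('scene','top'):
    f=manip.grab_frame(n); np.save(n+'_e.npy',f); c=manip.camera_params(n); k=6; big=cv2.resize(f[:,:,::-1],None,fx=k,fy=k,interpolation=cv2.INTER_CUBIC)
    for parts,T,col in((M['blade'],pose(np.r_[off(P['rack'],[-.0015,-.182,0])[:2],y],0),(255,0,255)),(M['handle'],pose(np.r_[off(P['rack'],[-.0015,-.114,0])[:2],y],.056),(255,255,0))):
        for b in parts: cv2.polylines(big,[np.round((cv2.convexHull(proj(T(b),c).astype(np.float32))+.5)*k).astype(int)],True,col,1)
    a=(proj(off(P['rack'],[0,-.14,.04])[None],c)[0]*k).astype(int); o.append(big[a[1]-250:a[1]+250,a[0]-200:a[0]+200])
cv2.imwrite('pics/e1.png',np.hstack(o))
E
python3 hb.py
```

```text
t 72.2 tcp [ 0.464  -0.3125  0.1896] jaw -3.77 w 54.6 tilt [ 0.0009 -0.0008] F [0.3 0.3 0. ] j6 -0.66
 TURN deg(tool z) -0.0  then shift units x 0.000 y 0.000 z 0.000
t 72.3 tcp [ 0.4648 -0.3108  0.1892] jaw -3.63 w 54.8 tilt [ 0.0009 -0.    ] F [ 0.2  0.2 -0.2] j6 -0.66
 TURN deg(tool z) -0.0  then shift units x 0.000 y 0.000 z 0.000
scene handle [201.1 203.7] 382 rack-frame mm [  10.8 -163.1   60. ]
 red [193.3 203.7] 181 [ 0.5116 -0.1727  0.04  ]
top handle [355.4 217.5] 249 rack-frame mm [   0.7 -148.2   60. ]
 red [369.8 218.8] 120 [ 0.5219 -0.1669  0.04  ]
```

View pics/e1.png

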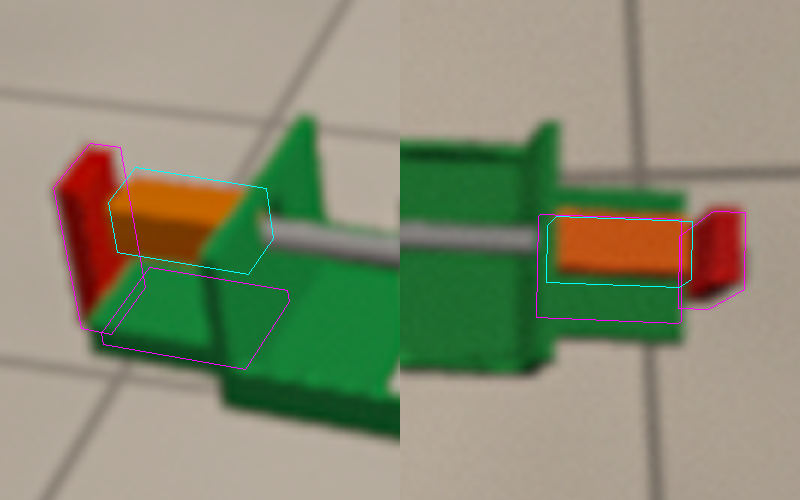

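```bash
python3 - <<'E'
from vis import *
a=cv2.imread('pics/r2.png').astype(int)
for n in('scene_h','scene_e'):
    f=np.load(n+'.npy')[:,:,::-1]; b=cv2.resize(f[165:265,185:345],(800,500),interpolation=cv2.INTER_CUBIC)
    pa=cv2.cvtColor(a[240:310,560:720].astype(np.uint8),cv2.COLOR_BGR2GRAY)
    B_=cv2.cvtColor(b,cv2.COLOR_BGR2GRAY)
    # tip patch tracking (2D shift; 5 px = 1 image px)
    t=cv2.cvtColor(a[250:300,640:700].astype(np.uint8),cv2.COLOR_BGR2GRAY)
    r=cv2.matchTemplate(B_[230:330,610:730],t,cv2.TM_CCOEFF_NORMED); _,v,_,p=cv2.minMaxLoc(r); print(n,'tip shift px(5x)',p[0]-30,p[1]-20,round(v,3))
E
```

```text
scene_h tip shift px(5x) 0 -10 0.994
scene_e tip shift px(5x) 0 -10 0.994
```

```bash
python3 -c "
from plant import manip
print(manip.job_done(), manip.state()['time'])"
```

```text
the job is handed in; nothing more can be done
the job is handed in; nothing more can be done
```

The job is done and handed in at about 72 s of the 208 s allowed. No verdict was reported.

- **Inserts:** Three white inserts were present and each stands in its own lane (lanes 1, 2 and 3). The pictures after placing showed all three seated flat.
- **Rod:** It runs through the near cheek, all three inserts and the far cheek. The handle was pressed home with about 24 N. After I released it, the tip rose about 4 mm as the rod settled in the holes, with no measurable shift along the rod.
- **Blade:** The tongue went in without resistance until it stopped firmly at about 17 N. The last picture shows the red tab at the pocket's mouth behind the handle, within about 2 mm of the modelled position.
- **What went wrong:** On the first try to place the second insert I under-counted one move. It came down on the insert already seated, pressing with about 94 N, which is under the 120 N wrist limit. The held insert slid about 40 mm up in the grip. I stood it on the counter, found it again and placed it correctly. The insert underneath was still seated in the later pictures.
- **Checks that disagreed:** The two cameras differed by about 1.5–5 mm on the rack's x position. I moved the rod and blade line 1.5 mm to allow for it, and both went in cleanly.
- **Other objects:** I did not reach for the lid, wrench, ring, cap or decoys, but I made no separate final check that they had not moved.

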